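Register a focus-drive block and hold its spread retaining ring at the groove

ROBOT

A 6-joint arm with a two-finger parallel gripper is mounted at the origin on the work surface. World frame = base frame: x ahead of the robot, y to its left, z up, the work surface at z = 0. Lengths are in m, angles in rad, forces in N, time in s.
With the tool pointing down it reaches from about 0.4 to 0.825 m from the base axis. Payload 7 kg.
Tool frame: the origin (TCP) lies at the very end of the fingers, on their centre line; the grasp point (between the pads) lies 19 mm behind it; z points along the fingers, y is the direction in which the jaws open and shut (so a half turn about z gives the same grasp; the last joint's range is limited). The gripper opens to 85 mm and grips with 20 to 120 N. Pads are 22 mm wide; open, the fingers measure 114 mm over their backs; the gripper's body (76 mm by 85 mm) begins 54 mm behind the grasp point. The pads swing forward as they close: fully open they stand 13 mm farther back than shut.
Start: joints at [1.598, 0.359, 0.012, 0, -1.224, -0.288], TCP at [0.174, 0.652, 0.231] pointing down, gripper open.
Joint ranges: [-3.07, 3.07], [-1.43, 2.12], [-1.02, 1.25], [-3.03, 1.67], [-3.05, -0], [-3.03, 3.03]. Speed limits (rad/s): [2.39, 2.39, 3.01, 3.14, 3.14, 3.14].

INTERFACE

Orientations are given as a rotation vector (axis times angle).
In Python, from plant import robot gives the robot as it stands.
- The arm moves only by the tool send_rows, never from a script. Its argument "moves" is a list of rows, each a list of 7 numbers: the turn, a rotation vector about the tool's x, y, z in rad, then the shift along the tool's x, y, z in mm, then the opening, from -1 (shut) to 1 (fully open), so that 0 is half open. In form: [[rx, ry, rz, tx, ty, tz, gripper], ...]. A call has 1 to 5 rows; each row shifts and turns the pose as measured when the row begins, along the tool's axes as they then stand; what a row does not reach is not made up. A row lasts 1/10 s, in which the tool goes at most 50 mm and 8.59 degrees, less where a joint would pass 70% of its speed; a pose out of reach is approached as far as the arm can. A call with a gripper value outside its range is refused whole. The fingers move at their own pace and stop on an object; the grip force is fixed at half the most. Time passes only in rows, so rows that do not move let the fingers close. It gives the time, the measured TCP pose, the force and the opening at its end, in the units of the state.
- robot.state(): the state, without advancing time (a new reading comes with each control period).
- robot.read_camera(name): name is "scene" or "top" or "wrist"; returns the picture (420x560x3 uint8, blue, green, red); there is no depth.
- robot.calibration(name): a dict with "camera_matrix" (3x3 intrinsics, pixels), "pose" (4x4, takes a point from camera to world coordinates). Camera axes: x right, y down, z forward; pixel columns grow to the right and rows downward; lengths in m; the calibration is good to about 2 mm. The wrist camera is an equidistant fisheye: a pixel r from the principal point sees the ray r / f radians off the axis. A picture is of the moment at which its call begins: read the wrist's pose just before it. calibration takes no time and is no camera call; for the wrist camera it gives the pose at the moment of the call.
- robot.hand_in(): hands the job in, once; it reports no verdict.
The state is a dict: "clock": time; "q": joint angles; "qvel": joint speeds; "joint_efforts": joint torques, N m; "ee_pos": TCP position; "eef_rot": TCP orientation; "ft_force": force on the tool from outside, world axes, zero at the start; "wrist_torque": the same for the moment, N m; "gripper_width": finger opening in m.
Only numpy, scipy, OpenCV 4.12 (cv2) and the standard library are available. Lean on these libraries where they do the work, as an engineer would, in place of code of your own. Each camera call takes 0.05 s, during which the arm holds its last target.

TASK

First push the aluminium block with the axle stub across its fixture until it is flush against both stops. Then pick up the circlip pliers by their handles, squeeze them to spread the ring on their tips, lower the spread ring over the top of the stub, level with the groove and clear of the stub, without ever forcing it. Finish while holding it there: handles still squeezed, ring still spread around the groove and touching nothing, block still flush against both stops, and leave the other things on the bench alone.

Things in the scene. Friction and masses are not known exactly. Their poses are not given: they have to be found in the camera images.
- fixture: fixed aluminium plate 146 x 146 x 8 mm; origin at the centre of its underside; +x points away from the robot to within 0.2 rad, z up. Two steel stop bars stand 14 mm above the plate, each 100 mm long, 14 mm thick: one along the +x edge, one along the +y edge, their inner faces 55 mm from the plate's centre
- stop_corner (a point): inner corner of the fixture where the faces of its two stops meet, at the height of the plate's top, 8 mm above the table; 55, 55 mm from the plate's centre; axes as the fixture's: one stop face is the plane x = 0, the other y = 0, and the block belongs on their -x, -y side
- carrier: the aluminium block 80 (x) x 70 (y) x 24 mm high with an upright steel axle stub in the middle of its top; origin at the centre of its underside. Loose on the fixture plate, 0.3 to 0.65 kg, slides when pushed on its sides (3 to 8 N) and turns square when pressed on a stop
- block_corner (a point): bottom corner of the block at its +x, +y corner (40, 35 mm from its centre); axes as the block's. When the block is flush against both stops this point lies on stop_corner and the axes agree
- groove (a point): centre of the stub's groove, on its upright axis, 38 mm above the block's underside; axes as the block's. From the block's top up: flange 42 mm diameter, 10 mm high; groove 22 mm diameter, 8 mm high; land 28 mm diameter, 15 mm high; step 25 mm diameter, 1 mm high. The top is 20 mm above this point
- pliers: circlip pliers with the ring on their tips, lying flat, 0.2 kg; origin at the pivot on the underside, x towards jaws and ring, z up. Balanced within 25 mm of pliers_grip. Handles (black grips, 18 mm high, 10 mm thick) reach 112 mm behind the pivot. Both arms swing alike, so the middle line stays put
- pliers_grip (a point): where to squeeze: midway between the handles, 70 mm behind the pivot, 9 mm above the pliers' underside; axes as the pliers'. Handles close along y; over their outer faces 59 mm relaxed, 44 mm at the stop (faces then parallel). Sprung: 3 N a handle starts them, 7 N holds them at the stop; 15 to 40 N is safe
- ring_center (a point): centre of the dark steel ring on the plier tips, 135 mm ahead (+x) of pliers_grip and 2 mm below it, 3 mm thick, level; it stays on the tips. Its opening is 24 mm wide (y) relaxed, 38 mm spread; ahead (+x) 16.7 mm to its closed back. Behind, between the tips, it is open. It passes the land only when spread. Jaws and pivot reach at most 7 mm below this point
- plier_left (a joint): angle of one handle in rad: 0 relaxed (ring closed), 0.11 squeezed to the stop (ring fully spread); the other handle mirrors it
- table: the white bench top, upper face at height 0
- screwdriver: a screwdriver, a bystander, to be left alone
- spacer: a loose steel spacer ring, 44 mm across, 8 mm high (not the ring of this job), a bystander, to be left alone
- dish: a lidded clear dish, 94 mm across, a bystander, to be left alone
- jar: a small lidded glass jar, 56 mm across, 70 mm high, a bystander, to be left alone
- wrench: a flat wrench, a bystander, to be left alone
- tip_box: a grey pipette-tip box 85 x 120 x 57 mm, a bystander, to be left alone
- screw_cup: a small open steel cup, 64 mm across, 50 mm high, a bystander, to be left alone
Things that resemble listed ones, but are neither listed nor needed, are in the scene too. What is shaped like the carrier but blue is not meant.

How it is judged:
By the outcome, as a careful person would: the job done as asked, in the order asked, and still so for the second after the job is handed in, while the arm keeps its last pose, push and grip.
It also fails if it takes over 58 s, if anything falls off the work surface, if the arm or the gripper's body presses on something with over 40 N, if the wrist force passes 120 N, or if a joint passes its speed limit or range.

## Working session

There is one attempt and no reset: what is moved stays moved. The work goes in short steps, Python scripts to look and compute and a tool call to move; the robot and the scene stay as the last step left them, time stands still between calls to the robot, and variables do not carry over. Pictures are saved under pics/ and viewed, and the job is handed in when it is done.

Besides the shell and the picture viewer there is one more tool, called after "Emit:" as name([rows], argument=value, ...), one row to a line, values as JSON. send_rows: Moves the arm, as the interface text tells. Its arguments: {"type":"object","properties":{"moves":{"type":"array"}},"required":["moves"]}

```bash
ls; mkdir -p pics
python3 - <<'E'
from plant import robot
import cv2,numpy as np
print(robot.state())
for n in ["scene","top","wrist"]:
    c=robot.calibration(n); print(n,np.round(c["camera_matrix"],2).tolist(),np.round(c["pose"],4).tolist())
    cv2.imwrite(f"pics/{n}0.png",robot.read_camera(n))
E
```

```text
pics
{'clock': 0.0, 'q': array([ 1.59810874e+00,  3.59364312e-01,  1.10835107e-02, -3.35675715e-04,
       -1.22411263e+00, -2.88087056e-01]), 'qvel': array([ 0.00094938, -0.00015537, -0.00106116,  0.00187238, -0.00065078,
       -0.00065638]), 'joint_efforts': array([ 1.15459439e-03, -5.83322418e+01,  2.93423831e+01,  6.93684161e+00,
       -5.72649136e-03, -3.90371085e-06]), 'ee_pos': array([0.17394942, 0.65171135, 0.23039162]), 'eef_rot': array([ 3.11328921e+00, -4.08430594e-01, -9.55759017e-05]), 'ft_force': array([ 0.06501586, -0.02266278,  0.03284276]), 'wrist_torque': array([ 0.01710953, -0.04769005, -0.01268341]), 'gripper_width': 0.08548646454733999}
scene [[419.65, 0.0, 283.81], [0.0, 419.65, 214.85], [0.0, 0.0, 1.0]] [[0.155, 0.7805, -0.6056, 1.2188], [0.9879, -0.1233, 0.094, -0.0858], [-0.0013, -0.6129, -0.7902, 0.9368], [0.0, 0.0, 0.0, 1.0]]
top [[462.91, 0.0, 280.68], [0.0, 462.91, 211.52], [0.0, 0.0, 1.0]] [[0.0206, -0.9941, 0.1066, 0.4512], [-0.9998, -0.0208, -0.0004, 0.022], [0.0026, -0.1065, -0.9943, 1.1488], [0.0, 0.0, 0.0, 1.0]]
wrist [[325.19, 0.0, 279.98], [0.0, 325.19, 212.74], [0.0, 0.0, 1.0]] [[-0.2575, -0.9265, -0.2745, 0.2437], [-0.9663, 0.2474, 0.0717, 0.6321], [0.0014, 0.2837, -0.9589, 0.3728], [0.0, 0.0, 0.0, 1.0]]
```

View pics/scene0.png

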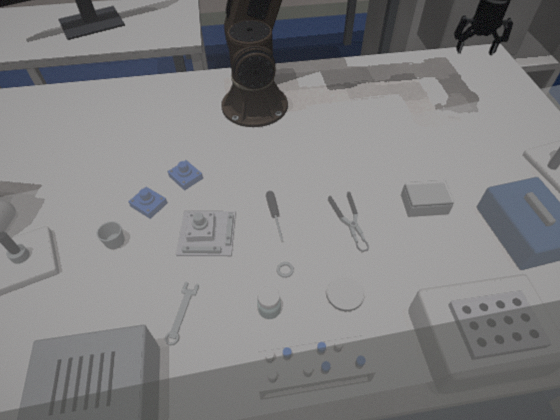

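View pics/top0.png

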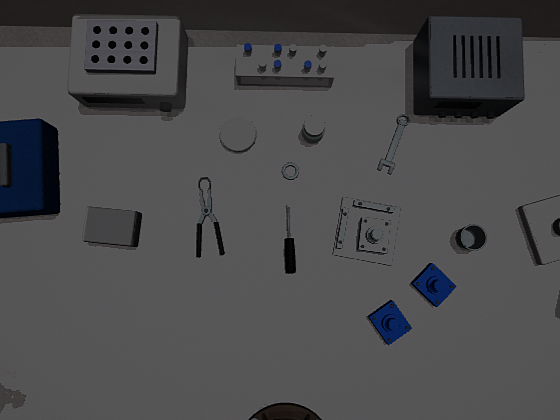

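View pics/wrist0.png

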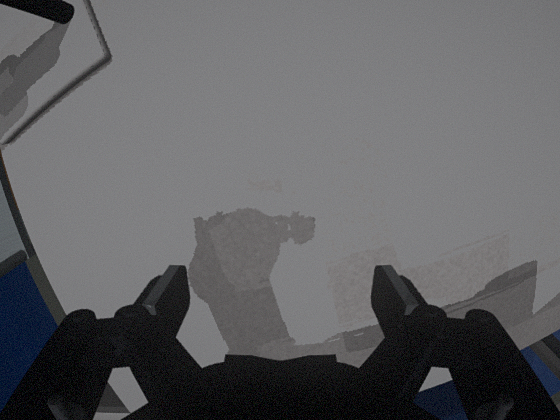

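The top view shows the pliers at about (207,215), with jaws up (+x), and the aluminium block with stub at (375,235) on its fixture. Its stops are at the upper edge (373,205) and the left edge (342,228). Lookalikes are the two blue blocks at (433,285) and (389,322), which are excluded by colour. The pliers have no double, since the screwdriver at (290,240) is a different tool. The loose spacer at (290,171) is not the ring at (204,184). Next I'll check both choices in a close crop.

Run:
```python
import cv2,numpy as np
t=cv2.imread("pics/top0.png")
a=cv2.resize(t[185:275,325:410],None,fx=6,fy=6,interpolation=cv2.INTER_CUBIC)
b=cv2.resize(t[170:265,180:240],None,fx=5.6,fy=5.6,interpolation=cv2.INTER_CUBIC)
h=540
b=cv2.resize(b,(int(b.shape[1]*h/b.shape[0]),h)); a=cv2.resize(a,(int(a.shape[1]*400/a.shape[0]),400))
c=np.zeros((540,a.shape[1]+b.shape[1],3),np.uint8); c[:400,:a.shape[1]]=a; c[:,a.shape[1]:]=b
cv2.imwrite("pics/crop0.png",np.clip(c.astype(int)*1.8,0,255).astype(np.uint8)); print(c.shape)
```

```text
(540, 718, 3)
```

View pics/crop0.png

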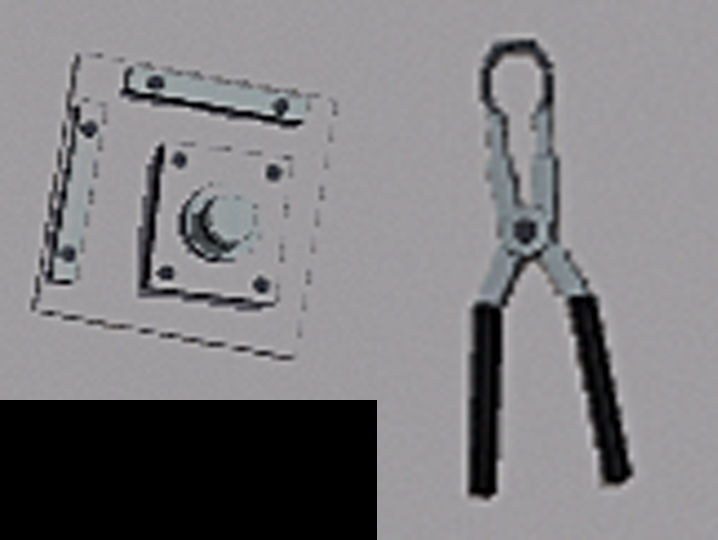

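The crop shows the aluminium block (stub at about top pixel 375,235), not yet touching either stop, and the relaxed pliers with the dark ring at the top. Next come the helpers and a rough localisation.

```bash
cat > H.py <<'E'
import numpy as np,cv2
from scipy.spatial.transform import Rotation as R
from plant import robot
def ray(cal,name,uv):
    K=np.array(cal["camera_matrix"]);T=np.array(cal["pose"])
    uv=np.atleast_2d(np.array(uv,float))
    x=(uv[:,0]-K[0,2])/K[0,0];y=(uv[:,1]-K[1,2])/K[1,1]
    if name=="wrist":
        r=np.hypot(x,y)+1e-12;d=np.c_[x/r*np.sin(r),y/r*np.sin(r),np.cos(r)]
    else: d=np.c_[x,y,np.ones_like(x)]
    return T[:3,3],d@T[:3,:3].T
def plane(cal,name,uv,z):
    o,d=ray(cal,name,uv);t=(z-o[2])/d[:,2];return o+d*t[:,None]
def proj(cal,name,P):
    K=np.array(cal["camera_matrix"]);T=np.array(cal["pose"])
    p=(np.atleast_2d(P)-T[:3,3])@T[:3,:3]
    if name=="wrist":
        rr=np.hypot(p[:,0],p[:,1])+1e-12;th=np.arctan2(rr,p[:,2]);x=p[:,0]/rr*th;y=p[:,1]/rr*th
    else: x=p[:,0]/p[:,2];y=p[:,1]/p[:,2]
    return np.c_[x*K[0,0]+K[0,2],y*K[1,1]+K[1,2]]
def shot(name,fn):
    import json
    cal=robot.calibration(name);im=robot.read_camera(name)
    cv2.imwrite(f"pics/{fn}.png",im)
    json.dump({k:np.array(v).tolist() for k,v in cal.items()},open(f"pics/{fn}.json","w"))
    return cal,im
def load(fn):
    import json
    return json.load(open(f"pics/{fn}.json")),cv2.imread(f"pics/{fn}.png")
def yaw(s):  # heading of tool x axis for a down-pointing tool; also tool y
    M=R.from_rotvec(s["eef_rot"]).as_matrix();return M
def goto(pos,ydir,tilt0=True):
    """print remaining shift (tool axes, mm) and turn (rotvec tool) to TCP pos with tool down and tool y along heading ydir (rad)"""
    s=robot.state();M=R.from_rotvec(s["eef_rot"]).as_matrix()
    best=None
    for k in (0,np.pi):
        y=np.array([np.cos(ydir+k),np.sin(ydir+k),0]);z=np.array([0,0,-1.]);x=np.cross(y,z)
        Rt=np.c_[x,y,z];rv=R.from_matrix(M.T@Rt).as_rotvec()
        if best is None or np.linalg.norm(rv)<np.linalg.norm(best): best=rv
    d=M.T@(np.array(pos)-s["ee_pos"])*1000
    print("turn",np.round(best,4),"shift_now",np.round(d,1))
    return best,d
E
python3 - <<'E'
from H import *
c=robot.calibration("top")
P=lambda u,z:np.round(plane(c,"top",u,z),3).tolist()
print("fixture",P([[343,197],[401,208],[391,265],[333,255]],.008))
print("ring,pivot,handles",P([[204,183],[207,210],[199,255],[221,252]],.01))
print("block",P([[362,217],[391,220],[387,252],[357,250]],.032)); print("stub",P([[377,235]],.066))
s=robot.state();print(R.from_rotvec(s["eef_rot"]).as_matrix().round(3).tolist())
# wrist cam pose rel tool
T=np.array(robot.calibration("wrist")["pose"]);M=R.from_rotvec(s["eef_rot"]).as_matrix()
print((M.T@(T[:3,3]-s["ee_pos"])).round(4),(M.T@T[:3,:3]).round(3).tolist())
E
```

```text
fixture [[0.613, -0.133, 0.008], [0.589, -0.277, 0.008], [0.447, -0.251, 0.008], [0.469, -0.109, 0.008]]
ring,pivot,handles [[0.641, 0.214, 0.01], [0.573, 0.204, 0.01], [0.462, 0.219, 0.01], [0.47, 0.166, 0.01]]
block [[0.562, -0.176, 0.032], [0.556, -0.246, 0.032], [0.478, -0.236, 0.032], [0.482, -0.164, 0.032]]
stub [[0.517, -0.205, 0.066]]
[[0.966, -0.258, -0.0], [-0.258, -0.966, -0.001], [0.0, 0.001, -1.0]]
[ 0.0725  0.0012 -0.1423] [[0.0, -0.959, -0.284], [1.0, 0.0, 0.0], [0.0, -0.284, 0.959]]
```

Emit:
send_rows([
  [0,0,0,38,32,0,1],
  [0,0,0,38,32,0,1],
  [0,0,0,38,32,0,1],
  [0,0,0,38,32,0,1],
  [0,0,0,38,32,0,1],
])

```text
clock: 0.65
ee_pos: [0.3153, 0.4476, 0.227]
eef_rot: [3.11, -0.397, -0.0]
ft_force: [1.2, 1.5, 0.6]
gripper_width: 0.0856
```

Emit:
send_rows([
  [0,0,0,38,32,0,1],
  [0,0,0,38,32,0,1],
  [0,0,0,38,32,0,1],
  [0,0,0,38,32,0,1],
  [0,0,0,38,32,0,1],
])

```text
clock: 1.15
ee_pos: [0.4578, 0.2423, 0.2284]
eef_rot: [3.112, -0.393, 0.0]
ft_force: [1.4, 0.5, 0.2]
gripper_width: 0.0854
```

Run:
```python
from H import *
s=robot.state();print(s["clock"],s["ee_pos"],s["gripper_width"]);goto([.49,.2,.23],.107+np.pi/2)
```

```text
1.15 [0.45783436 0.24231705 0.22842442] 0.08537952471309473
turn [ 5.100e-03  1.000e-04 -3.584e-01] shift_now [41.7 33.  -1.4]
```

Emit:
send_rows([
  [0,0,0,36,28,0,1],
  [0,0,-0.12,0,0,0,1],
  [0,0,-0.12,0,0,0,1],
  [0,0,-0.12,0,0,0,1],
  [0,0,0,0,0,0,1],
])

```text
clock: 1.65
ee_pos: [0.4891, 0.1969, 0.2278]
eef_rot: [3.131, 0.173, -0.004]
ft_force: [-0.3, -0.3, -0.1]
gripper_width: 0.0852
```

Run:
```python
from H import *
s=robot.state();print(s["clock"],s["ee_pos"],s["eef_rot"],s["qvel"].round(3))
shot("wrist","w1")
```

```text
1.65 [0.48912487 0.1969371  0.22780901] [ 3.13050926  0.17326364 -0.00359499] [-0.009 -0.001 -0.004 -0.001  0.    -0.088]
```

View pics/w1.png

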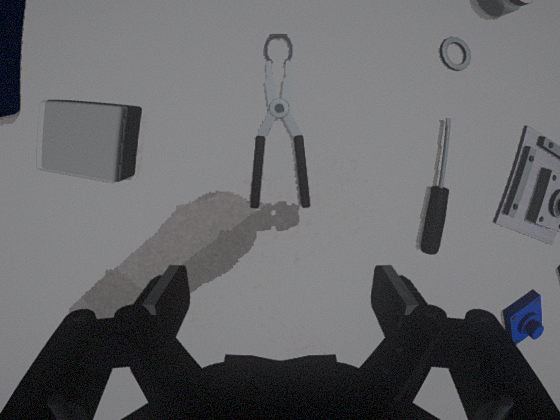

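The wrist view shows the pliers clearly: ring at about (279,47), pivot bolt at (281,107), handle ends at (256,206) and (306,206). I'll measure these.

```bash
cat > pl.py <<'E'
from H import *
def pliers(fn,box):
    cal,im=load(fn);u0,v0,u1,v1=box
    g=cv2.cvtColor(im,cv2.COLOR_BGR2GRAY)
    m=np.zeros_like(g);m[v0:v1,u0:u1]=(g[v0:v1,u0:u1]<60)
    n,l,st,ce=cv2.connectedComponentsWithStats(m)
    out=[]
    for i in range(1,n):
        if st[i,4]>15: out.append((st[i].tolist(),ce[i].round(2).tolist()));
    return cal,g,l,out
E
python3 - <<'E'
from pl import *
cal,g,l,out=pliers("w1",(235,25,330,215))
for o in out: print(o)
print(g[30:66:2,262:298:2])
E
python3 - <<'E'
import cv2
im=cv2.imread("pics/w1.png")[25:215,235:330]
cv2.imwrite("pics/w1c.png",cv2.convertScaleAbs(cv2.resize(im[:110],None,fx=5,fy=5,interpolation=cv2.INTER_NEAREST),alpha=1.6))
E
```

```text
([294, 135, 16, 72, 612], [301.55, 170.44])
([250, 136, 15, 72, 604], [257.01, 171.42])
[[130 134 131 132 131 132 131 133 131 134 129 136 135 134 131 136 131 133]
 [134 130 134 132 135 136 131 135 134 130 135 135 133 132 129 130 132 135]
 [133 129 132 134  87  78  85  75  79  75  76  72  83 131 133 132 131 133]
 [132 133 134 127  74  82  68  62  66  67  64  76  75 136 134 133 128 132]
 [130 136 124  72  68  75  93  91  87 101  95  72  73  80 123 135 133 133]
 [133 134  93  73  86 136 132 128 124 129 124 107  82  74 110 133 131 133]
 [131 135  72  80 135 132 132 134 135 130 134 120 106  73  82 133 130 137]
 [132 117  71  97 130 130 133 131 133 130 132 135 127  81  77 122 136 132]
 [134  91  82 136 132 131 134 134 133 133 131 134 132  94  79 107 133 133]
 [133  84  69 133 133 130 130 132 136 131 136 131 131 129  71 112 135 133]
 [136  83  70 135 132 134 131 125 130 135 131 134 134 114  76 108 136 133]
 [138  87  73 139 133 131 134 132 134 131 130 133 132 110  80 107 138 133]
 [135  83  75 127 134 131 137 133 135 133 130 135 136 107  85 112 136 133]
 [134 126  69  94 135 130 132 134 134 130 132 132 135  89  74 121 133 133]
 [139 109  80  74 127 133 133 132 133 136 132 136 134  72  89 133 127 132]
 [131 138 102  94  90 120 133 132 131 131 135 117  98 118 110 135 136 134]
 [132 132 125 130 131  90 136 134 132 135 135  87 132 133 134 135 134 132]
 [134 131 118 127 128 130 135 133 132 133 135 105 135 134 134 136 133 133]]
```

View pics/w1c.png

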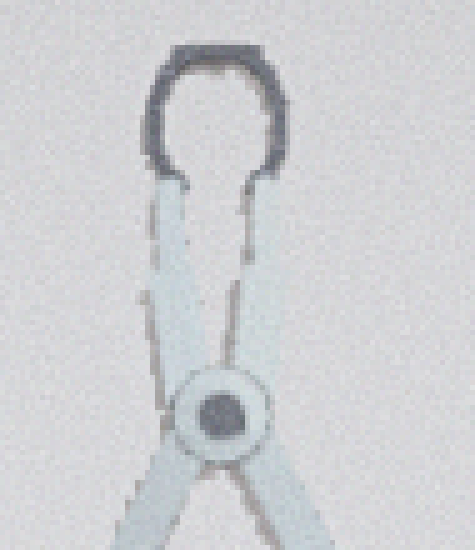

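Run:
```python
from pl import *
cal,g,l,out=pliers("w1",(235,25,330,215))
# handle rows -> world, per-component centreline & outer edges at z=.018
cs=[]
n=0
for i in range(1,l.max()+1):
    vs,us=np.where(l==i)
    if len(vs)<100: continue
    P=plane(cal,"wrist",np.c_[us,vs],.015)[:,:2]
    c=P.mean(0);d=np.linalg.svd(P-c)[2][0] if len(P)<5000 else None
    d=d*np.sign(d[0]);cs.append((c,d));L=(P-c)@d;Wd=(P-c)@np.array([-d[1],d[0]])
    print("handle c",c.round(4),"head",np.arctan2(d[1],d[0]).round(4),"len",np.ptp(L).round(4),"wid",np.percentile(Wd,[3,97]).round(4), "front/back",(c+d*L.max()).round(4),(c+d*L.min()).round(4))
ax=np.mean([d for c,d in cs],0);h=np.arctan2(ax[1],ax[0]);print("bisector heading",h, "mid",(cs[0][0]+cs[1][0])/2)
for z in (.008,.012,.016): print("pivot",z,plane(cal,"wrist",[279.6,108],z).round(4))
ib=plane(cal,"wrist",[[278.7,38.8],[278.5,34],[264.4,51],[292.6,51],[267.5,51],[289.3,51]],.0085);print(ib.round(4))
pv=plane(cal,"wrist",[279.6,108],.014)[0];r=(ib[2]+ib[3])/2
print("heading pivot->ring",np.arctan2(*(r-pv)[[1,0]]),np.linalg.norm((ib[0]-pv)[:2]))
m=(cs[0][0]+cs[1][0])/2; print("heading mid->pivot",np.arctan2(pv[1]-m[1],pv[0]-m[0]),"mid->ring",np.arctan2(r[1]-m[1],r[0]-m[0]))
```

```text
handle c [0.5068 0.1723] head 0.2304 len 0.0806 wid [-0.0045  0.0045] front/back [0.5452 0.1814] [0.4667 0.1629]
handle c [0.5003 0.2213] head 0.0105 len 0.0808 wid [-0.0044  0.0044] front/back [0.54   0.2217] [0.4592 0.2208]
bisector heading 0.12048434650506955 mid [0.50353281 0.19680239]
pivot 0.008 [[0.5727 0.2041 0.008 ]]
pivot 0.012 [[0.5726 0.2041 0.012 ]]
pivot 0.016 [[0.5725 0.2041 0.016 ]]
[[0.6509 0.2138 0.0085]
 [0.6565 0.2147 0.0085]
 [0.6351 0.2277 0.0085]
 [0.6385 0.1972 0.0085]
 [0.6354 0.2244 0.0085]
 [0.638  0.2008 0.0085]]
heading pivot->ring 0.12907113837760997 0.07890283107122557
heading mid->pivot 0.10574447170612514 mid->ring 0.11700192589131529
```

Emit:
send_rows([
  [0,0,0.138,0,10,0,-1],
  [0,0,0.138,0,30,0,-1],
  [0,0,0,4,46,0,-1],
  [0,0,0,4,46,0,-1],
  [0,0,0,4,46,0,-1],
])

```text
clock: 2.2
ee_pos: [0.4749, 0.0198, 0.2281]
eef_rot: [3.12, -0.3, -0.003]
ft_force: [0.9, -0.4, -0.7]
gripper_width: 0.0121
```

Emit:
send_rows([
  [0,0,0,4,46,0,-1],
  [0,0,0,4,46,0,-1],
  [0,0,0,4,46,0,-1],
  [0,0,0,4,46,0,-1],
  [0,0,0,0,10,0,-1],
])

```text
clock: 2.7
ee_pos: [0.4498, -0.1821, 0.2305]
eef_rot: [3.118, -0.328, 0.001]
ft_force: [0.3, 0.6, -0.0]
gripper_width: 0.0001
```

Run:
```python
from H import *
s=robot.state();print(s["clock"],s["ee_pos"],s["eef_rot"],s["qvel"].round(3),s["gripper_width"])
shot("wrist","w2")
```

```text
2.7 [ 0.44981949 -0.18208087  0.23047074] [ 3.11758947e+00 -3.28056828e-01  1.22008711e-03] [-0.196  0.017  0.024 -0.009  0.002  0.151] 0.00011773023254517078
```

View pics/w2.png

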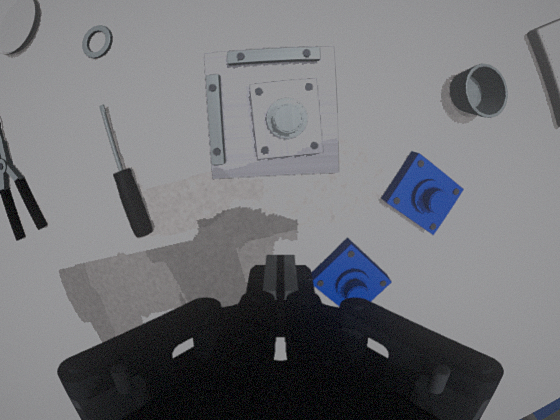

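The wrist view shows the fixture corners at about (204,52), (338,45), (338,173), (212,179), block top corners at (249,86), (316,79), (324,154), (258,158), the top stop at v≈65 and the left stop at u≈222. I'll zoom in to measure.

Run:
```python
import cv2
im=cv2.imread("pics/w2.png")[38:188,196:346]
cv2.imwrite("pics/w2c.png",cv2.convertScaleAbs(cv2.resize(im,None,fx=4,fy=4,interpolation=cv2.INTER_CUBIC),alpha=1.5))
```

```text
(no output)
```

View pics/w2c.png

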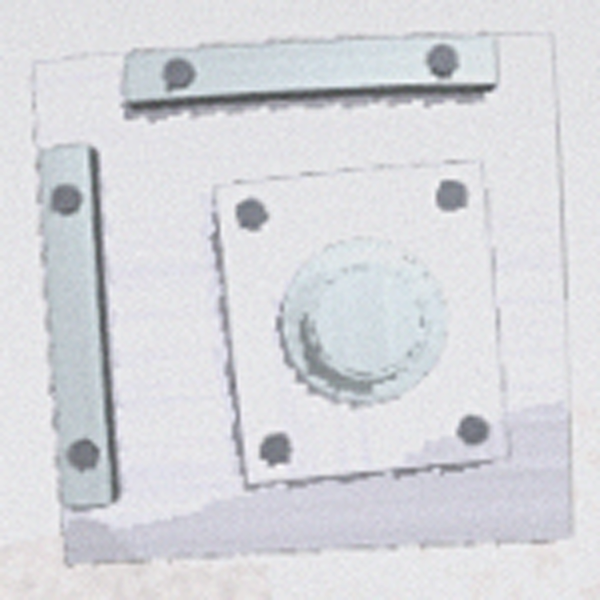

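Run:
```python
from H import *
cal,im=load("w2")
W=lambda p,z:plane(cal,"wrist",np.array(p)/4+[196,38],z)[:,:2]
F=W([[33,62],[552,33],[572,538],[66,562]],.008)
B=W([[214,186],[480,160],[508,458],[247,485]],.032)
sx=W([[126,103],[495,88]],.022);sy=W([[93,148],[112,500]],.022)
def sz(Q):return [np.linalg.norm(Q[i]-Q[(i+1)%4]).round(4) for i in range(4)]
print("F sides",sz(F),F.mean(0).round(4));print("B sides",sz(B),B.mean(0).round(4))
def head(Q): 
    a=(Q[0]+Q[1])/2-(Q[2]+Q[3])/2; b=(Q[0]+Q[3])/2-(Q[1]+Q[2])/2
    return np.arctan2(a[1],a[0]),np.arctan2(-b[0],b[1])
print("heads F,B",head(F),head(B))
h=np.mean(head(F));ex=np.array([np.cos(h),np.sin(h)]);ey=np.array([-ex[1],ex[0]])
c=F.mean(0);print("h",h)
f=lambda P:np.c_[(P-c)@ex,(P-c)@ey].round(4)
print("stopx",f(sx).tolist(),"stopy",f(sy).tolist());print("block in F",f(B).tolist(),f(B.mean(0)[None]))
st=c+ex*.055+ey*.055;print("stop corner",st,"target centre",st-.04*ex-.035*ey)
print("blue",plane(cal,"wrist",[[350,275],[311,277],[425,197]],.03).round(3))
```

```text
F sides [np.float64(0.145), np.float64(0.1452), np.float64(0.1457), np.float64(0.1447)] [ 0.5311 -0.1932]
B sides [np.float64(0.0689), np.float64(0.0791), np.float64(0.0692), np.float64(0.0794)] [ 0.5199 -0.2066]
heads F,B (np.float64(-0.15916978532343845), np.float64(-0.16144980331600195)) (np.float64(-0.1069688990696119), np.float64(-0.10371593174276592))
h -0.1603097943197202
stopx [[0.0549, 0.0447], [0.0538, -0.0536]] stopy [[0.0432, 0.0542], [-0.0535, 0.0553]]
block in F [[0.0288, 0.0215], [0.0326, -0.0473], [-0.0464, -0.0517], [-0.0505, 0.0174]] [[-0.0089 -0.015 ]]
stop corner [ 0.59416858 -0.14769544] target centre [ 0.54909462 -0.17586171]
blue [[ 0.327 -0.245  0.03 ]
 [ 0.336 -0.198  0.03 ]
 [ 0.404 -0.348  0.03 ]]
```

```bash
cat >> H.py <<'E'
FC=np.array([.5311,-.1932]);FH=-.1603
EX=np.array([np.cos(FH),np.sin(FH)]);EY=np.array([-EX[1],EX[0]])
def fx(x,y): return FC+EX*x+EY*y
def st():
    s=robot.state();p=s["ee_pos"];d=p[:2]-FC
    M=R.from_rotvec(s["eef_rot"]).as_matrix()
    print("t",round(s["clock"],2),"F mm",(d@EX*1e3).round(1),(d@EY*1e3).round(1),"z",(p[2]*1e3).round(1),"head-FH",round(np.arctan2(M[1,0],M[0,0])-FH,4),"tilt",M[:2,2].round(4),"force F",(s["ft_force"][:2]@EX).round(1),(s["ft_force"][:2]@EY).round(1),s["ft_force"][2].round(1),"w",s["gripper_width"].round(4))
E
python3 - <<'E'
from H import *
st();goto([*fx(-.009,-.09),.1],FH-np.pi/2)
E
```

```text
Traceback (most recent call last):
  File "H.py", line 49, in st
    print("t",round(s["clock"],2),"F mm",(d@EX*1e3).round(1),(d@EY*1e3).round(1),"z",(p[2]*1e3).round(1),"head-FH",round(np.arctan2(M[1,0],M[0,0])-FH,4),"tilt",M[:2,2].round(4),"force F",(s["ft_force"][:2]@EX).round(1),(s["ft_force"][:2]@EY).round(1),s["ft_force"][2].round(1),"w",s["gripper_width"].round(4))
                                                                                                                                                                                                                                                                                         ^^^^^^^^^^^^^^^^^^^^^^^^
AttributeError: 'float' object has no attribute 'round'
```

```bash
sed -i 's/s\["gripper_width"\].round(4)/round(float(s["gripper_width"]),4)/' H.py
python3 - <<'E'
from H import *
st();goto([*fx(-.009,-.09),.1],FH-np.pi/2)
E
```

```text
t 2.75 F mm -82.1 -1.7 z 230.4 head-FH -0.0495 tilt [-0.0001 -0.0067] force F 0.7 -1.1 -0.8 w -0.0002
turn [ 0.0066 -0.0012 -0.0495] shift_now [ 77.2  83.7 131.1]
```

Emit:
send_rows([
  [0.0066,-0.001,-0.05,10,10,0,-1],
  [0,0,0,36,38,0,-1],
  [0,0,0,30,35,0,-1],
  [0,0,0,0,0,48,-1],
  [0,0,0,0,0,48,-1],
])

```text
clock: 3.25
ee_pos: [0.5192, -0.2775, 0.1403]
eef_rot: [3.128, -0.266, 0.028]
ft_force: [0.6, -0.1, -0.8]
gripper_width: -0.0003
```

Run:
```python
from H import *
st();goto([*fx(-.009,-.09),.018],FH-np.pi/2)
```

```text
t 3.25 F mm 1.7 -85.1 z 140.3 head-FH -0.0093 tilt [ 0.0175 -0.0037] force F 0.6 0.0 -0.8 w -0.0003
turn [ 0.0008 -0.0179 -0.0093] shift_now [-12.9   4.9 122.1]
```

Emit:
send_rows([
  [0,-0.018,-0.009,-13,5,30,-1],
  [0,0,0,0,0,40,-1],
  [0,0,0,0,0,25,-1],
  [0,0,0,0,0,15,-1],
  [0,0,0,0,0,0,-1],
])

```text
clock: 3.75
ee_pos: [0.5034, -0.2748, 0.0187]
eef_rot: [-3.128, 0.27, 0.018]
ft_force: [-0.2, -0.8, -0.4]
gripper_width: 0.0001
```

Run:
```python
from H import *
st();goto([*fx(-.009,-.09),.018],FH-np.pi/2)
```

```text
t 3.75 F mm -14.3 -85.0 z 18.7 head-FH -0.0119 tilt [-0.0114  0.0024] force F -0.1 -0.8 -0.4 w 0.0001
turn [-0.0005  0.0117 -0.0119] shift_now [5.4 5.  0.6]
```

Emit:
send_rows([
  [0,0.012,-0.012,5,-6,0,-1],
  [0,0,0,0,-8,0,-1],
  [0,0,0,0,-5,0,-1],
  [0,0,0,0,-5,0,-1],
])

```text
clock: 4.15
ee_pos: [0.5157, -0.2494, 0.0217]
eef_rot: [3.131, -0.251, 0.009]
ft_force: [-0.9, -3.8, -0.8]
gripper_width: -0.0
```

Run:
```python
from H import *
st()
```

```text
t 4.15 F mm -6.2 -58.0 z 21.7 head-FH -0.0 tilt [ 0.0054 -0.001 ] force F -0.3 -3.9 -0.8 w -0.0
```

Emit:
send_rows([
  [0,0,0,-1,-5,2,-1],
  [0,0,0,0,-5,0,-1],
  [0,0,0,0,-5,0,-1],
  [0,0,0,0,-4,0,-1],
])

```text
clock: 4.55
ee_pos: [0.5193, -0.2304, 0.0229]
eef_rot: [3.129, -0.25, 0.016]
ft_force: [0.1, -2.9, -0.9]
gripper_width: -0.0001
```

Run:
```python
from H import *
st()
```

```text
t 4.55 F mm -5.7 -38.6 z 22.9 head-FH 0.0008 tilt [ 0.0101 -0.0038] force F 0.6 -2.9 -0.9 w -0.0001
```

Emit:
send_rows([
  [0,-0.01,0,-3,-3,2,-1],
  [0,0,0,0,-3,1,-1],
  [0,0,0,0,-2,0,-1],
])

```text
clock: 4.85
ee_pos: [0.5204, -0.2237, 0.023]
eef_rot: [3.126, -0.246, 0.008]
ft_force: [-0.7, -3.2, -1.3]
gripper_width: -0.0001
```

Run:
```python
from H import *
st()
```

```text
t 4.85 F mm -5.7 -31.8 z 23.0 head-FH 0.0031 tilt [ 0.0048 -0.006 ] force F -0.2 -3.3 -1.3 w -0.0001
```

Emit:
send_rows([
  [0,0,0,-2,-3,3,-1],
  [0,0,0,0,-2,2,-1],
])

```text
clock: 5.05
ee_pos: [0.5212, -0.2222, 0.0222]
eef_rot: [3.121, -0.241, 0.014]
ft_force: [-10.9, -16.9, 22.6]
gripper_width: -0.0001
```

Run:
```python
from H import *
st()
```

```text
t 5.05 F mm -5.2 -30.2 z 22.2 head-FH 0.0065 tilt [ 0.0078 -0.0119] force F -8.0 -18.5 22.6 w -0.0001
```

Emit:
send_rows([
  [0,0,0,0,15,0,-1],
  [0,0,0,-10,12,0,-1],
  [0,0,0,-40,0,0,-1],
  [0,0,0,-35,-10,0,-1],
  [0,0,0,-5,-40,0,-1],
])

```text
clock: 5.55
ee_pos: [0.4309, -0.1879, 0.0197]
eef_rot: [3.121, -0.251, 0.013]
ft_force: [1.0, 0.7, 0.5]
gripper_width: 0.0004
```

Run:
```python
from H import *
st();goto([*fx(-.078,.02),.016],FH-np.pi/2);shot("wrist","w3")
```

```text
t 5.55 F mm -99.7 -10.8 z 19.7 head-FH -0.0002 tilt [ 0.0075 -0.0107] force F 0.9 0.9 0.5 w 0.0004
turn [ 0.0094 -0.0091 -0.0003] shift_now [ 21.7 -30.8   3.6]
```

View pics/w3.png

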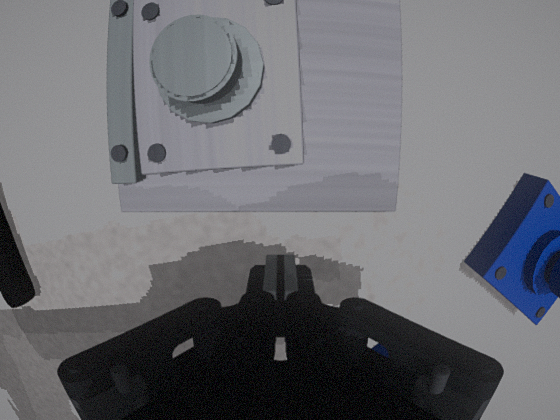

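The block now lies along the left stop (edge u≈135). Next I line up behind its rear face and push +x.

Emit:
send_rows([
  [0.01,-0.009,0,5,-22,0,-1],
  [0,0,0,8,-8,2,-1],
  [0,0,0,10,0,2,-1],
  [0,0,0,6,0,0,-1],
])

```text
clock: 6.0
ee_pos: [0.4646, -0.1561, 0.0153]
eef_rot: [-3.13, 0.245, -0.001]
ft_force: [-0.7, -0.2, -0.7]
gripper_width: 0.0
```

Run:
```python
from H import *
st()
```

```text
t 6.0 F mm -71.5 26.0 z 15.3 head-FH 0.0042 tilt [0.001  0.0024] force F -0.7 -0.3 -0.7 w 0.0
```

Emit:
send_rows([
  [0,0,0,5,5,0,-1],
  [0,0,0,6,0,0,-1],
  [0,0,0,5,0,0,-1],
  [0,0,0,5,0,0,-1],
])

```text
clock: 6.4
ee_pos: [0.4807, -0.1673, 0.0132]
eef_rot: [-3.129, 0.252, 0.016]
ft_force: [-9.1, 2.6, 6.1]
gripper_width: -0.0001
```

Run:
```python
from H import *
st()
```

```text
t 6.4 F mm -53.9 17.5 z 13.2 head-FH -0.0007 tilt [-0.0097  0.003 ] force F -9.4 1.1 6.1 w -0.0001
```

Emit:
send_rows([
  [0,0,0,5,-1,0,-1],
  [0,0,0,5,0,-1,-1],
  [0,0,0,4,0,0,-1],
])

```text
clock: 6.7
ee_pos: [0.4865, -0.17, 0.0121]
eef_rot: [-3.128, 0.261, 0.04]
ft_force: [-7.5, 4.3, 5.6]
gripper_width: 0.0004
```

Run:
```python
from H import *
st()
```

```text
t 6.7 F mm -47.7 15.8 z 12.1 head-FH -0.0059 tilt [-0.0254  0.0043] force F -8.1 3.1 5.6 w 0.0004
```

Emit:
send_rows([
  [0,0.02,0,5,-2,-1,-1],
  [0,0,0,5,-1,-1,-1],
  [0,0,0,4,0,0,-1],
])

```text
clock: 7.0
ee_pos: [0.497, -0.1706, 0.0123]
eef_rot: [-3.13, 0.266, 0.021]
ft_force: [-6.9, 3.0, 5.9]
gripper_width: -0.0001
```

Run:
```python
from H import *
st()
```

```text
t 7.0 F mm -37.3 16.9 z 12.3 head-FH -0.0093 tilt [-0.0135  0.0015] force F -7.3 1.8 5.9 w -0.0001
```

Emit:
send_rows([
  [0,0.01,0,4,-1,0,-1],
  [0,0,0,4,0,0,-1],
])

```text
clock: 7.2
ee_pos: [0.498, -0.1711, 0.0111]
eef_rot: [3.129, -0.27, -0.028]
ft_force: [-16.5, 8.2, 12.2]
gripper_width: -0.0002
```

Run:
```python
from H import *
st()
```

```text
t 7.2 F mm -36.2 16.5 z 11.1 head-FH -0.0118 tilt [-0.0175  0.0009] force F -17.6 5.5 12.2 w -0.0002
```

Emit:
send_rows([
  [0,0,0,-10,0,0,-1],
  [0,0.02,-0.012,-40,0,-10,-1],
  [0,0,0,-30,0,-40,-1],
  [0,0,0,-10,0,-45,-1],
  [0,0,0,0,0,-45,-1],
])

```text
clock: 7.7
ee_pos: [0.4063, -0.1562, 0.1502]
eef_rot: [3.128, -0.25, -0.004]
ft_force: [1.9, 0.9, -0.9]
gripper_width: 0.0002
```

Run:
```python
from H import *
st();goto([*fx(-.13,.02),.267],FH-np.pi/2)
```

```text
t 7.7 F mm -129.1 16.6 z 150.2 head-FH 0.0006 tilt [-0.0027 -0.0035] force F 1.7 1.2 -0.9 w 0.0002
turn [0.0039 0.0021 0.0006] shift_now [  -1.1   -2.9 -116.8]
```

Emit:
send_rows([
  [0,0,0,0,0,-45,0.6],
  [0,0,0,0,0,-45,0.6],
  [0,0,0,0,-3,-20,0.6],
  [0,0,0,0,0,0,0.6],
])

```text
clock: 8.1
ee_pos: [0.4117, -0.1537, 0.2752]
eef_rot: [3.129, -0.248, 0.035]
ft_force: [0.4, -0.2, -1.5]
gripper_width: 0.0582
```

Run:
```python
from H import *
st();cal,im=shot("wrist","w4");print(proj(cal,"wrist",[[*fx(.015,.02),.066]]))
u,v=proj(cal,"wrist",[[*fx(.015,.02),.05]])[0].astype(int)
x0=max(0,u-75);y0=max(0,v-60);print(x0,y0)
cv2.imwrite("pics/w4c.png",cv2.convertScaleAbs(cv2.resize(im[y0:y0+140,x0:x0+150],None,fx=4,fy=4,interpolation=cv2.INTER_CUBIC),alpha=1.4))
```

```text
t 8.1 F mm -124.2 20.0 z 275.2 head-FH 0.0018 tilt [ 0.0221 -0.0045] force F 0.4 -0.2 -1.5 w 0.0582
[[278.91763218  62.76025871]]
203 5
```

View pics/w4c.png

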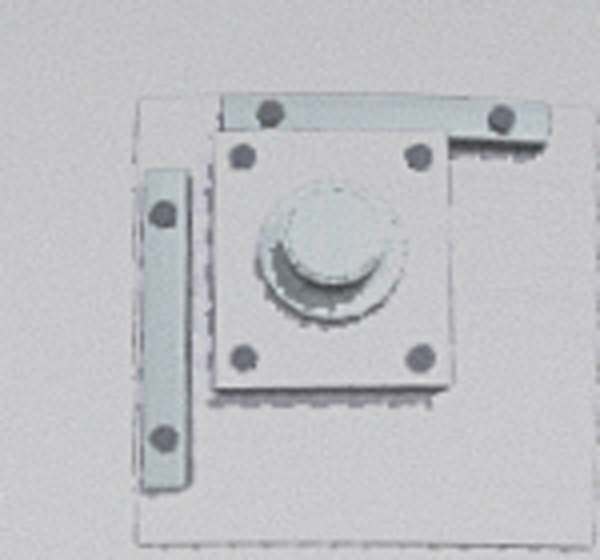

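The block is square on the +x stop, but the x-push dragged it a few mm off the +y stop: there is a visible gap at crop u 190–214. I'll push +y again.

Emit:
send_rows([
  [0,0,0,30,40,0,-1],
  [0,0,0,30,40,25,-1],
  [0,0,0,40,12,25,-1],
  [0,0,0,40,0,25,-1],
  [0,0,0,0,0,40,-1],
])

```text
clock: 8.65
ee_pos: [0.5451, -0.2677, 0.1639]
eef_rot: [3.127, -0.239, 0.06]
ft_force: [-0.1, 0.8, -0.9]
gripper_width: 0.0003
```

Run:
```python
from H import *
st();goto([*fx(.015,-.07),.018],FH-np.pi/2)
```

```text
t 8.65 F mm 25.7 -71.4 z 163.9 head-FH 0.0076 tilt [ 0.0377 -0.0073] force F -0.2 0.7 -0.9 w 0.0003
turn [ 0.0013 -0.0383  0.0076] shift_now [-16.3  -1.6 145.4]
```

Emit:
send_rows([
  [0,-0.038,0.007,-12,0,40,-1],
  [0,0,0,0,0,45,-1],
  [0,0,0,0,0,35,-1],
  [0,0,0,0,0,20,-1],
  [0,0,0,0,0,0,-1],
])

```text
clock: 9.15
ee_pos: [0.5308, -0.267, 0.0077]
eef_rot: [3.13, -0.252, -0.018]
ft_force: [-4.3, 8.6, 37.0]
gripper_width: -0.0004
```

Run:
```python
from H import *
st();goto([*fx(.013,-.045),.018],FH-np.pi/2)
```

```text
t 9.15 F mm 11.5 -72.9 z 7.7 head-FH -0.0006 tilt [-0.0114  0.    ] force F -5.6 7.8 37.0 w -0.0004
turn [ 0.0018  0.0112 -0.0006] shift_now [  1.4 -27.9 -10.3]
```

Emit:
send_rows([
  [0,0,0,0,0,-9,-1],
  [0,0.011,0,1,-8,-2,-1],
  [0,0,0,0,-8,0,-1],
  [0,0,0,0,-8,0,-1],
])

```text
clock: 9.55
ee_pos: [0.5342, -0.2425, 0.0151]
eef_rot: [3.13, -0.255, -0.005]
ft_force: [-0.1, -0.9, 0.1]
gripper_width: -0.0003
```

Run:
```python
from H import *
st()
```

```text
t 9.55 F mm 11.0 -48.2 z 15.1 head-FH -0.0021 tilt [-0.003  -0.0014] force F 0.0 -0.9 0.1 w -0.0003
```

Emit:
send_rows([
  [0,0,0,1,-6,0,-1],
  [0,0,0,0,-5,0,-1],
  [0,0,0,0,-4,0,-1],
])

```text
clock: 9.85
ee_pos: [0.5374, -0.2258, 0.0145]
eef_rot: [3.129, -0.252, -0.006]
ft_force: [-0.7, -5.3, 1.4]
gripper_width: -0.0
```

Run:
```python
from H import *
st()
```

```text
t 9.85 F mm 11.5 -31.1 z 14.5 head-FH -0.0005 tilt [-0.0042 -0.0017] force F 0.2 -5.4 1.4 w -0.0
```

Emit:
send_rows([
  [0,0,0,1,-3,0,-1],
  [0,0,0,1,-3,0,-1],
])

```text
clock: 10.05
ee_pos: [0.5382, -0.221, 0.0145]
eef_rot: [3.128, -0.251, -0.013]
ft_force: [-4.9, -21.4, 1.0]
gripper_width: -0.0
```

Run:
```python
from H import *
st()
```

```text
t 10.05 F mm 11.5 -26.3 z 14.5 head-FH 0.0001 tilt [-0.0086 -0.0033] force F -1.4 -21.9 1.0 w -0.0
```

Emit:
send_rows([
  [0,0,0,0,8,0,-1],
  [0,0,0,0,30,-20,-1],
  [0,0,0,-30,0,-45,0.6],
  [0,0,0,-40,-20,-45,0.6],
  [0,0,0,-40,-30,-40,0.6],
])

```text
clock: 10.55
ee_pos: [0.4467, -0.2052, 0.1436]
eef_rot: [3.128, -0.256, -0.031]
ft_force: [1.4, 1.1, 0.3]
gripper_width: 0.0432
```

Emit:
send_rows([
  [0,0,0,-15,-30,-40,0.6],
  [0,0,0,0,0,-30,0.6],
  [0,0,0,0,0,0,0.6],
  [0,0,0,0,0,0,0.6],
])

```text
clock: 10.95
ee_pos: [0.437, -0.1717, 0.2197]
eef_rot: [-3.131, 0.254, 0.012]
ft_force: [-0.5, -0.4, 0.1]
gripper_width: 0.0683
```

Run:
```python
from H import *
st();cal,im=shot("wrist","w5")
u,v=proj(cal,"wrist",[[*fx(.015,.02),.05]])[0].astype(int)
x0=max(0,u-75);y0=max(0,v-60);print(x0,y0)
cv2.imwrite("pics/w5c.png",cv2.convertScaleAbs(cv2.resize(im[y0:y0+140,x0:x0+150],None,fx=4,fy=4,interpolation=cv2.INTER_CUBIC),alpha=1.4))
```

```text
t 10.95 F mm -96.4 6.2 z 219.7 head-FH -0.0015 tilt [-0.0077  0.0012] force F -0.5 -0.5 0.1 w 0.0683
188 17
```

View pics/w5c.png

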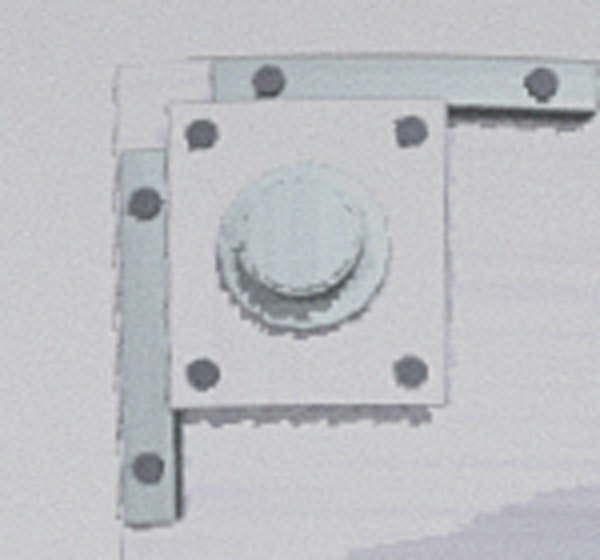

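Run:
```python
from H import *
cal,im=load("w5")
W=lambda p,z:plane(cal,"wrist",np.array(p)/4+[188,17],z)[:,:2]
f=lambda P:(np.c_[(P-FC)@EX,(P-FC)@EY]*1e3).round(1).tolist()
print("block",f(W([[170,104],[447,100],[447,403],[175,408]],.032)))
print("stopx edge",f(W([[450,104],[597,108]],.022)),"bottom",f(W([[597,114]],.008)))
print("stopy edge",f(W([[176,410],[181,520]],.022)))
print("stub top", f(W([[300,229]],.066)))
cv2.imwrite("pics/w5d.png",cv2.convertScaleAbs(np.hstack([cv2.resize(im[15+20:65,285:335],None,fx=8,fy=8,interpolation=cv2.INTER_CUBIC),cv2.resize(im[105:135,215:260],None,fx=8,fy=8,interpolation=cv2.INTER_CUBIC)]),alpha=1.4))
```

```text
block [[54.4, 54.3], [54.3, -14.8], [-23.9, -14.8], [-24.6, 53.5]]
stopx edge [[55.5, -16.2], [56.0, -54.4]] bottom [[57.5, -56.8]]
stopy edge [[-25.1, 54.7], [-54.2, 53.9]]
stub top [[16.0, 20.0]]
```

View pics/w5d.png

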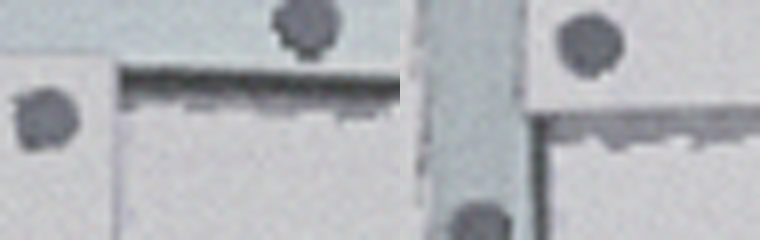

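Measured block edges are x≈54.3 and y≈54, with the stops at 55: flush within error, but x is ambiguous by about 1 mm. I'll give one short confirming x press, biased toward +y, then re-check.

Emit:
send_rows([
  [0,0,0,10,-14,45,-1],
  [0,0,0,5,0,48,-1],
  [0,0,0,0,0,48,-1],
  [0,0,0,0,0,35,-1],
  [0,0,0,0,0,8,-1],
])

```text
clock: 11.5
ee_pos: [0.4548, -0.1618, 0.0286]
eef_rot: [-3.131, 0.258, 0.008]
ft_force: [-0.0, -0.5, -0.1]
gripper_width: 0.0001
```

Run:
```python
from H import *
st();goto([*fx(-.042,.02),.018],FH-np.pi/2)
```

```text
t 11.5 F mm -80.4 18.9 z 28.6 head-FH -0.0043 tilt [-0.005   0.0006] force F 0.1 -0.5 -0.1 w 0.0001
turn [ 0.0002  0.005  -0.0043] shift_now [38.4 -1.3 10.5]
```

Emit:
send_rows([
  [0,0.005,-0.004,15,0,10,-1],
  [0,0,0,15,0,0,-1],
  [0,0,0,4,0,0,-1],
])

```text
clock: 11.8
ee_pos: [0.4865, -0.1684, 0.0155]
eef_rot: [3.13, -0.253, -0.013]
ft_force: [-0.2, -1.0, 1.0]
gripper_width: -0.0003
```

Run:
```python
from H import *
st()
```

```text
t 11.8 F mm -48.0 17.4 z 15.5 head-FH -0.0013 tilt [-0.0085 -0.0007] force F -0.0 -1.1 1.0 w -0.0003
```

Emit:
send_rows([
  [0,0.005,0,9,-1,0,-1],
  [0,0,0,4,-1,0,-1],
  [0,0,0,3,0,0,-1],
])

```text
clock: 12.1
ee_pos: [0.4989, -0.1692, 0.0156]
eef_rot: [3.129, -0.257, -0.017]
ft_force: [-11.6, 7.4, 8.6]
gripper_width: 0.0001
```

Run:
```python
from H import *
st()
```

```text
t 12.1 F mm -35.6 18.5 z 15.6 head-FH -0.0039 tilt [-0.0112 -0.0008] force F -12.7 5.5 8.6 w 0.0001
```

Emit:
send_rows([
  [0,0,0,2,-4,0,-1],
  [0,0,0,1,-4,0,-1],
])

```text
clock: 12.3
ee_pos: [0.4998, -0.1621, 0.0157]
eef_rot: [3.129, -0.26, -0.025]
ft_force: [-2.4, -0.5, -0.7]
gripper_width: -0.0001
```

Run:
```python
from H import *
st()
```

```text
t 12.3 F mm -35.8 25.7 z 15.7 head-FH -0.0058 tilt [-0.0161 -0.0005] force F -2.3 -0.9 -0.7 w -0.0001
```

Retreat and look.

Emit:
send_rows([
  [0,0,0,-8,0,0,-1],
  [0,0.016,0.005,-40,0,-20,0.6],
  [0,0,0,-20,5,-48,0.6],
  [0,0,0,0,0,-48,0.6],
  [0,0,0,0,0,-48,0.6],
])

```text
clock: 12.8
ee_pos: [0.4258, -0.1538, 0.1786]
eef_rot: [3.126, -0.266, -0.015]
ft_force: [2.6, 0.3, 0.2]
gripper_width: 0.0582
```

Emit:
send_rows([
  [0,0,0,0,0,-40,0.6],
  [0,0,0,0,0,0,0.6],
  [0,0,0,0,0,0,0.6],
])

```text
clock: 13.1
ee_pos: [0.4293, -0.1533, 0.2295]
eef_rot: [3.129, -0.264, 0.017]
ft_force: [-1.2, 0.5, -1.2]
gripper_width: 0.0684
```

Run:
```python
from H import *
st();cal,im=shot("wrist","w6")
u,v=proj(cal,"wrist",[[*fx(.015,.02),.05]])[0].astype(int)
x0=max(0,u-75);y0=max(0,v-60);print(x0,y0)
cv2.imwrite("pics/w6c.png",cv2.convertScaleAbs(cv2.resize(im[y0:y0+140,x0:x0+150],None,fx=4,fy=4,interpolation=cv2.INTER_CUBIC),alpha=1.4))
```

```text
t 13.1 F mm -106.9 23.2 z 229.5 head-FH -0.0077 tilt [ 0.0108 -0.0028] force F -1.2 0.3 -1.2 w 0.0684
205 11
```

View pics/w6c.png

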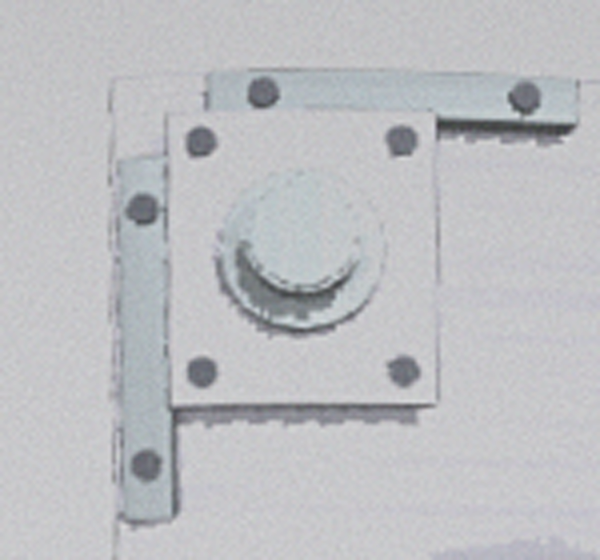

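Run:
```python
from H import *
cal,im=load("w6")
g=cv2.cvtColor(im,cv2.COLOR_BGR2GRAY).astype(float)
W=lambda p,z:plane(cal,"wrist",np.array(p)/4+[205,11],z)[:,:2]
f=lambda P:(np.c_[(P-FC)@EX,(P-FC)@EY]*1e3).round(1).tolist()
print("block",f(W([[166,114],[435,109],[436,405],[172,407]],.032)))
print("stopx",f(W([[440,118],[577,123]],.022)));print("stopy",f(W([[173,410],[177,518]],.022)))
print("stub top",f(W([[301,232]],.066)))
for u in (320,325,330,335,340): print(u,g[34:46,u].astype(int))
print("block edge",[ (u,g[34:44,u].astype(int).tolist()) for u in (265,290,300)])
```

```text
block [[54.0, 55.3], [54.9, -14.4], [-25.0, -14.1], [-25.0, 54.2]]
stopx [[55.0, -16.8], [55.4, -54.2]]
stopy [[-25.5, 54.9], [-54.8, 54.4]]
stub top [[15.1, 20.6]]
320 [137 138 136 134 140 142 119  61  52  58 100 148]
325 [137 137 135 137 137 141 129  66  48  63  89 105]
330 [139 134 133 137 140 143 136  68  54  58  81 102]
335 [ 84  82  85  76  52  87 109  84  52  55  82  98]
340 [119 124 130 130 142 142 142 107  55  51  71  87]
block edge [(265, [136, 133, 134, 131, 135, 137, 142, 140, 143, 138]), (290, [135, 133, 132, 127, 131, 142, 142, 140, 142, 139]), (300, [132, 134, 133, 135, 137, 142, 144, 137, 141, 141])]
```

The block is flush on both stops: rear faces at -25.0 / -14.4, against an expected -25 / -15, and the stub at (15.1, 20.6). Now the pliers.

Emit:
send_rows([
  [0,0,0,2,-40,0,1],
  [0,0,0,2,-46,0,1],
  [0,0,0,2,-46,0,1],
  [0,0,0,2,-46,0,1],
  [0,0,0,2,-46,0,1],
])

```text
clock: 13.65
ee_pos: [0.4753, 0.0679, 0.2248]
eef_rot: [3.125, -0.278, 0.012]
ft_force: [1.5, 0.1, -0.1]
gripper_width: 0.0856
```

Emit:
send_rows([
  [0,0,0,2,-46,0,1],
  [0,0,0,2,-46,0,1],
  [0,0,-0.14,0,-25,0,1],
  [0,0,-0.14,0,0,0,1],
  [0,0,0,0,0,0,1],
])

```text
clock: 14.15
ee_pos: [0.4982, 0.1925, 0.2161]
eef_rot: [3.125, 0.184, -0.002]
ft_force: [-0.3, -0.6, 0.2]
gripper_width: 0.0854
```

Run:
```python
from H import *
st();goto([.503,.1963,.1],.12-np.pi/2)
```

```text
t 14.15 F mm -94.0 375.5 z 216.1 head-FH 0.2776 tilt [-0.0008 -0.0112] force F -0.2 -0.6 0.2 w 0.0854
turn [ 0.011   0.0021 -0.0027] shift_now [  5.5  -4.5 116. ]
```

Emit:
send_rows([
  [0.011,0.002,-0.003,5,-4,45,1],
  [0,0,0,0,0,48,1],
  [0,0,0,0,0,48,1],
  [0,0,0,0,0,25,1],
  [0,0,0,0,0,0,1],
])

```text
clock: 14.65
ee_pos: [0.5024, 0.1944, 0.0433]
eef_rot: [-3.138, -0.154, -0.001]
ft_force: [-0.7, -0.5, -0.7]
gripper_width: 0.0854
```

Run:
```python
from H import *
st();goto([.503,.1963,.006],.12-np.pi/2)
```

```text
t 14.65 F mm -90.2 378.1 z 43.3 head-FH 0.2582 tilt [0.0007 0.0001] force F -0.6 -0.6 -0.7 w 0.0854
turn [-0.     -0.0007 -0.0221] shift_now [ 0.8 -1.8 37.3]
```

Emit:
send_rows([
  [0,0,-0.022,1,-2,15,1],
  [0,0,0,0,0,15,1],
  [0,0,0,0,0,5,1],
  [0,0,0,0,0,0,1],
])

```text
clock: 15.05
ee_pos: [0.5043, 0.1954, 0.0099]
eef_rot: [3.137, 0.172, 0.003]
ft_force: [0.1, -0.3, 1.4]
gripper_width: 0.0856
```

Run:
```python
from H import *
st();goto([.503,.1963,.005],.12-np.pi/2);shot("wrist","w7")
```

```text
t 15.05 F mm -88.5 379.4 z 9.9 head-FH 0.2699 tilt [ 0.0017 -0.0002] force F 0.1 -0.3 1.4 w 0.0856
turn [ 0.0004 -0.0017 -0.0104] shift_now [-1.2 -1.   4.9]
```

View pics/w7.png

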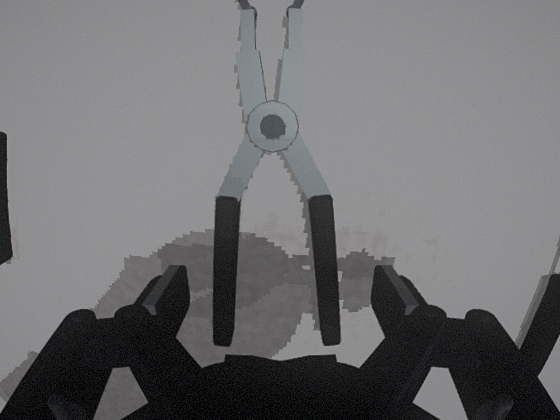

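The open fingers straddle the handles at v≈290, with the pivot bolt at (272,126) close to the centre column. I'll trim and close step by step.

Emit:
send_rows([
  [0,-0.002,-0.01,-1,-1,5,1],
  [0,0,0,0,0,0,0.4],
  [0,0,0,0,0,0,0.3],
  [0,0,0,0,0,0,0.3],
])

```text
clock: 15.5
ee_pos: [0.5049, 0.1978, 0.0084]
eef_rot: [-3.133, -0.188, -0.007]
ft_force: [-1.5, -0.3, -0.6]
gripper_width: 0.0558
```

Run:
```python
from H import *
st();goto([.503,.1963,.005],.12-np.pi/2)
```

```text
t 15.5 F mm -88.2 381.8 z 8.4 head-FH 0.28 tilt [0.0043 0.0033] force F -1.4 -0.5 -0.6 w 0.0558
turn [-0.0028 -0.0047 -0.0003] shift_now [-2.1  1.3  3.4]
```

Emit:
send_rows([
  [0,0,0,0,0,0,0.6],
  [0,-0.004,0,-1,1,5,0.6],
  [0,0,0,0,0,2,0.5],
  [0,0,0,0,0,0,0.3],
])

```text
clock: 15.9
ee_pos: [0.5047, 0.1972, 0.0019]
eef_rot: [-3.132, -0.188, -0.003]
ft_force: [-2.9, -0.5, 10.9]
gripper_width: 0.0557
```

Run:
```python
from H import *
st();goto([.503,.1963,.003],.12-np.pi/2)
```

```text
t 15.9 F mm -88.4 381.1 z 1.9 head-FH 0.2803 tilt [0.0015 0.0039] force F -2.8 -1.0 10.9 w 0.0557
turn [-0.0037 -0.002  -0.    ] shift_now [-1.8  0.7 -1.1]
```

Emit:
send_rows([
  [0,0,0,0,0,-3,0.3],
  [0,0,0,0,0,0,0.3],
])

```text
clock: 16.1
ee_pos: [0.5045, 0.197, 0.0047]
eef_rot: [-3.133, -0.188, -0.002]
ft_force: [-0.0, 0.2, -0.4]
gripper_width: 0.0556
```

Run:
```python
from H import *
st()
```

```text
t 16.1 F mm -88.6 380.9 z 4.7 head-FH 0.2802 tilt [0.0009 0.0034] force F -0.1 0.2 -0.4 w 0.0556
```

Now z is 4.7 and free of force. Close gradually to the stop.

Emit:
send_rows([
  [0,0,0,0,0,0,0.2],
  [0,0,0,0,0,0,0.1],
  [0,0,0,0,0,0,0.05],
  [0,0,0,0,0,0,0.03],
  [0,0,0,0,0,0,0.03],
])

```text
clock: 16.6
ee_pos: [0.5039, 0.1969, 0.0043]
eef_rot: [-3.133, -0.188, -0.0]
ft_force: [-1.1, -0.4, 0.4]
gripper_width: 0.0444
```

Run:
```python
from H import *
st()
```

```text
t 16.6 F mm -89.1 380.7 z 4.3 head-FH 0.2799 tilt [0.     0.0031] force F -1.0 -0.6 0.4 w 0.0444
```

Emit:
send_rows([
  [0,0,0,0,0,0,0.0],
  [0,0,0,0,0,0,-0.03],
  [0,0,0,0,0,0,-0.03],
])

```text
clock: 16.9
ee_pos: [0.5039, 0.197, 0.0047]
eef_rot: [-3.133, -0.188, -0.001]
ft_force: [-0.9, -0.9, 0.5]
gripper_width: 0.0421
```

Run:
```python
from H import *
st();cal,im=shot("wrist","w8")
```

```text
t 16.9 F mm -89.1 380.9 z 4.7 head-FH 0.2799 tilt [0.0004 0.0034] force F -0.8 -1.1 0.5 w 0.0421
```

View pics/w8.png

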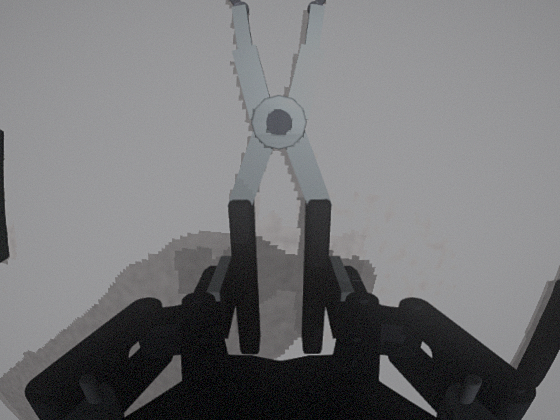

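The handles now look parallel and the jaws are spread (tips at (240,5) and (316,5)). I'll check how firmly they sit at the stop.

Emit:
send_rows([
  [0,0,0,0,0,0,-0.08],
  [0,0,0,0,0,0,-0.08],
  [0,0,0,0,0,0,-0.08],
])

```text
clock: 17.25
ee_pos: [0.5039, 0.1971, 0.0051]
eef_rot: [-3.132, -0.188, -0.001]
ft_force: [-2.2, 0.5, 2.2]
gripper_width: 0.0403
```

Run:
```python
from H import *
st();cal,im=shot("wrist","w9")
_,a=load("w8")
for y in (215,235,330): 
  for q in (a,im): print(y,[int(x) for x in cv2.cvtColor(q,cv2.COLOR_BGR2GRAY)[y,222:340:1]])
cv2.imwrite("pics/w9c.png",cv2.convertScaleAbs(np.hstack([cv2.resize(q[180:380,150:410],None,fx=1.5,fy=2.5) for q in (a,im)]),alpha=2.2))
```

```text
t 17.25 F mm -89.1 380.9 z 5.1 head-FH 0.2799 tilt [0.0005 0.0035] force F -2.2 0.1 2.2 w 0.0403
215 [156, 153, 152, 150, 155, 156, 116, 50, 48, 49, 55, 44, 48, 44, 46, 55, 49, 54, 52, 51, 49, 57, 52, 49, 49, 47, 48, 46, 40, 43, 43, 33, 73, 128, 150, 140, 150, 153, 153, 152, 153, 152, 153, 152, 151, 150, 150, 150, 150, 148, 147, 146, 148, 149, 151, 150, 150, 152, 151, 153, 153, 154, 152, 151, 151, 151, 153, 155, 151, 152, 153, 151, 153, 151, 150, 152, 131, 99, 98, 99, 104, 106, 83, 56, 46, 44, 39, 52, 44, 52, 48, 50, 47, 53, 50, 43, 48, 53, 50, 47, 51, 53, 45, 50, 57, 51, 53, 47, 71, 155, 154, 152, 154, 154, 154, 154, 150, 155]
215 [153, 151, 153, 150, 154, 155, 120, 64, 48, 42, 49, 49, 50, 51, 51, 50, 46, 50, 43, 49, 46, 49, 49, 50, 43, 50, 50, 53, 47, 41, 44, 43, 48, 99, 138, 145, 148, 150, 149, 154, 153, 152, 153, 153, 152, 153, 150, 153, 149, 148, 146, 147, 148, 148, 148, 147, 150, 152, 154, 152, 150, 154, 152, 156, 152, 149, 150, 150, 151, 153, 151, 153, 151, 151, 152, 154, 130, 101, 95, 100, 102, 104, 84, 48, 43, 46, 50, 43, 48, 49, 43, 45, 46, 48, 48, 53, 49, 56, 45, 46, 53, 4
[... 1501 characters left out ...]
5, 93, 95, 94, 92, 78, 21, 20, 22, 13, 27, 25, 32, 29, 24, 25, 27, 26, 25, 31, 30, 28, 29, 34, 20, 23, 28, 88, 147, 152, 151, 147, 148, 152, 138, 62, 16, 28, 16, 23, 27, 25, 1, 14]
330 [16, 15, 31, 16, 15, 18, 25, 19, 11, 23, 108, 108, 109, 103, 104, 108, 103, 85, 19, 13, 27, 25, 25, 10, 24, 23, 24, 21, 33, 14, 29, 5, 22, 19, 18, 24, 32, 17, 17, 54, 99, 110, 102, 101, 109, 104, 103, 102, 109, 103, 105, 103, 107, 101, 106, 106, 108, 99, 106, 107, 106, 102, 105, 102, 103, 102, 104, 96, 105, 103, 102, 100, 88, 97, 95, 93, 101, 83, 44, 19, 28, 22, 22, 22, 24, 14, 27, 31, 18, 34, 19, 24, 19, 28, 30, 28, 28, 20, 18, 53, 139, 153, 148, 149, 148, 158, 152, 49, 22, 14, 33, 25, 28, 31, 17, 27, 28, 16]
```

View pics/w9c.png

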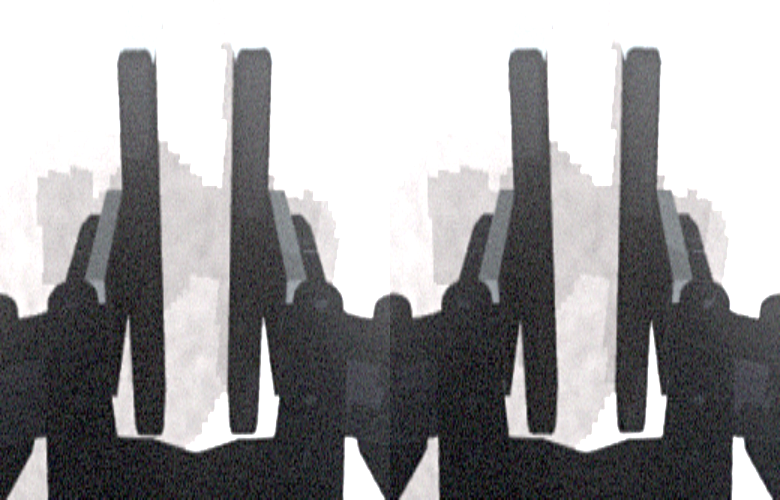

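Run:
```python
from H import *
for fn in ("w8","w9"):
    cal,im=load(fn);g=cv2.cvtColor(im,cv2.COLOR_BGR2GRAY)
    for y in (208,215,222,235,310,330,340):
        row=g[y].astype(int)
        # inner edges: search from middle out for dark
        l=275
        while row[l]>62: l-=1
        r=280
        while row[r]>62: r+=1
        P=plane(cal,"wrist",[[l+.5,y],[r-.5,y]],.018)
        print(fn,y,l,r,"inner sep mm",(np.linalg.norm(P[0]-P[1])*1e3).round(2),"x behind tcp", ((robot.state()["ee_pos"]-P.mean(0))[0]*1e3).round(1))
```

```text
w8 208 253 306 inner sep mm 21.49 x behind tcp -35.7
w8 215 253 305 inner sep mm 21.21 x behind tcp -32.7
w8 222 254 305 inner sep mm 20.93 x behind tcp -29.7
w8 235 254 305 inner sep mm 21.21 x behind tcp -23.9
w8 310 258 302 inner sep mm 20.23 x behind tcp 13.7
w8 330 259 302 inner sep mm 20.5 x behind tcp 25.5
w8 340 259 302 inner sep mm 20.91 x behind tcp 31.9
w9 208 254 305 inner sep mm 20.71 x behind tcp -35.6
w9 215 254 305 inner sep mm 20.84 x behind tcp -32.6
w9 222 254 305 inner sep mm 20.98 x behind tcp -29.6
w9 235 255 304 inner sep mm 20.41 x behind tcp -23.8
w9 310 260 301 inner sep mm 18.86 x behind tcp 13.8
w9 330 261 300 inner sep mm 18.59 x behind tcp 25.7
w9 340 260 301 inner sep mm 19.97 x behind tcp 32.1
```

The stop is slightly elastic. The handles were parallel at about 42–43 mm and past parallel at 40.3, so I'll ease back to a command of about -0.02 and then lift.

Emit:
send_rows([
  [0,0,0,0,0,0,-0.02],
  [0,0,0,0,0,0,-0.02],
  [0,0,0,0,0,-5,-0.02],
  [0,0,0,0,0,-15,-0.02],
  [0,0,0,0,0,-20,-0.02],
])

```text
clock: 17.8
ee_pos: [0.5019, 0.1949, 0.0428]
eef_rot: [3.135, 0.187, -0.009]
ft_force: [0.2, -1.0, -1.2]
gripper_width: 0.0418
```

Emit:
send_rows([
  [0,0,0,0,0,-30,-0.02],
  [0,0,0,0,0,-40,-0.02],
  [0,0,0,0,0,-20,-0.02],
  [0,0,0,0,0,0,-0.02],
  [0,0,0,0,0,0,-0.02],
])

```text
clock: 18.3
ee_pos: [0.502, 0.1942, 0.1381]
eef_rot: [3.135, 0.185, -0.008]
ft_force: [-0.8, -0.7, -2.6]
gripper_width: 0.0416
```

Run:
```python
from H import *
st();shot("scene","s10");shot("top","t10");cal,w=shot("wrist","w10")
a=load("s10")[1];P=robot.state()["ee_pos"]
u,v=proj(load("s10")[0],"scene",P)[0].astype(int);print(u,v)
u2,v2=proj(load("t10")[0],"top",P)[0].astype(int);b=load("t10")[1]
A=cv2.resize(a[v-70:v+80,u-75:u+75],None,fx=2.6,fy=2.6,interpolation=cv2.INTER_CUBIC);B=cv2.resize(b[v2-100:v2+50,u2-75:u2+75],None,fx=2.6,fy=2.6,interpolation=cv2.INTER_CUBIC)
cv2.imwrite("pics/c10.png",cv2.convertScaleAbs(np.hstack([A,B]),alpha=1.6))
```

```text
t 18.3 F mm -90.6 377.8 z 138.1 head-FH 0.2785 tilt [-0.0053 -0.0012] force F -0.6 -0.8 -2.6 w 0.0416
347 174
```

View pics/c10.png

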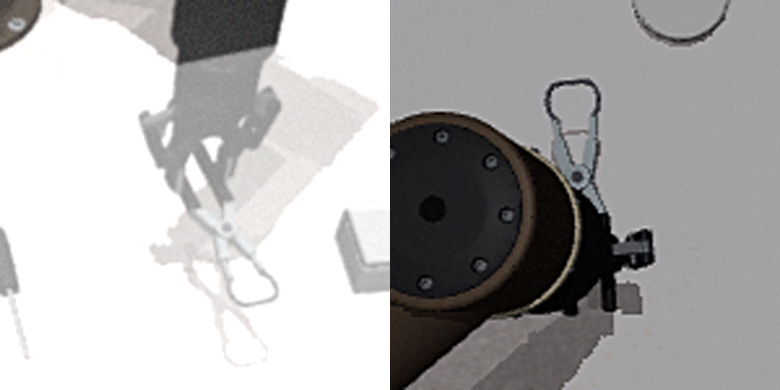

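View pics/w10.png

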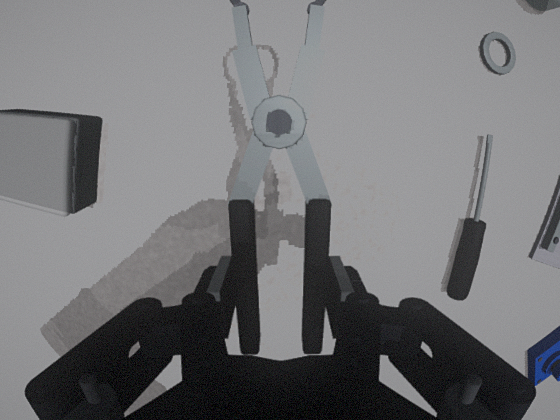

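The pliers are lifted with the ring spread. The wrist view is unchanged from before the lift (pivot at (279,121), tips at (240,5) and (318,5)), so nothing slipped. Next I locate the ring centre in the tool frame, from the wrist view and from top plus scene.

Run:
```python
from H import *
def bolt(fn):
    cal,im=load(fn);g=cv2.cvtColor(im,cv2.COLOR_BGR2GRAY)
    m=((g<115)).astype(np.uint8);m2=np.zeros_like(m);m2[100:145,258:300]=m[100:145,258:300]
    n,l,s,c=cv2.connectedComponentsWithStats(m2);i=1+np.argmin([np.hypot(*(c[k]-[279,122])) for k in range(1,n)]);return c[i],s[i,4]
for fn in ("w8","w9","w10"): print(fn,bolt(fn))
cal,_=load("w8");b,_=bolt("w8")
h=.1199;ex=np.array([np.cos(h),np.sin(h)]);ey=np.array([-ex[1],ex[0]])
for z in (.010,.014,.018):
    p=plane(cal,"wrist",b,z)[0];d=p[:2]-np.array([.5039,.1970]);print(z,"pivot in tool x, left",(d@ex*1e3).round(1),(d@ey*1e3).round(1))
st_=robot.state();M=R.from_rotvec(st_["eef_rot"]).as_matrix()
ring=st_["ee_pos"]+M@np.array([.135,0,-.0023]);print("ring pred",ring)
for n,fn in (("scene","s10"),("top","t10")):
    c,im=load(fn);u=proj(c,n,ring)[0];print(n,u.round(1))
    x0,y0=int(u[0])-28,int(u[1])-22
    o=cv2.resize(im[y0:y0+45,x0:x0+56],None,fx=7,fy=7,interpolation=cv2.INTER_NEAREST);o=cv2.convertScaleAbs(o,alpha=1.5)
    print(x0,y0)
    cv2.drawMarker(o,tuple(int(q) for q in (u-[x0,y0]+.5)*7),(0,0,255),0,14,1);cv2.imwrite(f"pics/r10{n}.png",o)
cv2.imwrite("pics/r10.png",np.hstack([cv2.imread("pics/r10scene.png"),cv2.imread("pics/r10top.png")]))
```

```text
w8 (array([278.27504554, 122.21129326]), np.int32(549))
w9 (array([278.55204461, 121.89219331]), np.int32(538))
w10 (array([278.30053667, 122.32379249]), np.int32(559))
0.01 pivot in tool x, left 70.8 -0.5
0.014 pivot in tool x, left 70.8 -0.6
0.018 pivot in tool x, left 70.8 -0.6
ring pred [0.63567146 0.20983547 0.13826247]
scene [367.9 214. ]
339 191
top [196.3 175.5]
168 153
```

View pics/r10.png

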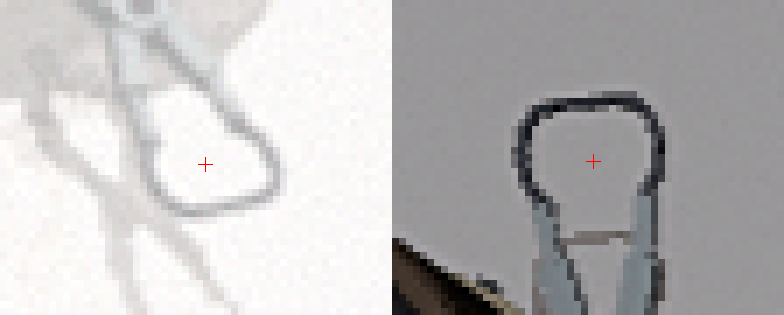

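Predicted and seen ring agree: the marker sits at the ring's lateral centre, with the inner back about 17 mm ahead. Next, transit toward the stub at height.

Emit:
send_rows([
  [0,0,0,-7,18,0,-0.02],
  [0,0,0,-14,36,0,-0.02],
  [0,0,0,-14,36,0,-0.02],
  [0,0,0,-14,36,0,-0.02],
  [0,0,0,-14,36,0,-0.02],
])

```text
clock: 18.95
ee_pos: [0.4544, 0.0212, 0.1318]
eef_rot: [3.128, 0.194, -0.026]
ft_force: [-0.1, -0.5, -2.0]
gripper_width: 0.0421
```

Emit:
send_rows([
  [0,0,0,-14,36,0,-0.02],
  [0,0,0,-14,36,0,-0.02],
  [0,0,0.07,-12,36,0,-0.02],
  [0,0,0.07,-6,30,0,-0.02],
  [0,0,0.07,0,15,0,-0.02],
])

```text
clock: 19.45
ee_pos: [0.4138, -0.1462, 0.1293]
eef_rot: [3.126, -0.147, -0.041]
ft_force: [-0.3, 0.3, -2.9]
gripper_width: 0.0418
```

```bash
cat >> H.py <<'E'
S=fx(.015,.02)
RT=np.array([.1355,.0004,-.0023])
def ringgo(z,off=(0,0),RT=RT):
    """remaining move to put the ring centre on the stub axis (off in fixture mm), ring height z, level, heading FH"""
    s=robot.state();M=R.from_rotvec(s["eef_rot"]).as_matrix()
    ring=s["ee_pos"]+M@RT
    y=np.array([-EY[0],-EY[1],0]);zz=np.array([0,0,-1.]);Rt=np.c_[np.cross(y,zz),y,zz]
    t=np.array([*(S+EX*off[0]/1e3+EY*off[1]/1e3),z])
    tcp=t-Rt@RT
    print("t",round(s["clock"],2),"ring err F mm (ring-target)",np.round([(ring-t)[:2]@EX*1e3,(ring-t)[:2]@EY*1e3,(ring-t)[2]*1e3],1),"turn",R.from_matrix(M.T@Rt).as_rotvec().round(4),"shift",(M.T@(tcp-s["ee_pos"])*1e3).round(1),"F",s["ft_force"].round(1),"w",round(float(s["gripper_width"]),4))
E
python3 - <<'E'
from H import *
ringgo(.1)
E
```

```text
t 19.45 ring err F mm (ring-target) [-3.  16.3 28.1] turn [0.0137 0.0251 0.0665] shift [ 3.1  7.1 31.6] F [-0.3  0.3 -2.9] w 0.0418
```

Emit:
send_rows([
  [0.013,0.025,0.065,3,7,0,-0.02],
  [0,0,0,0,0,0,-0.02],
  [0,0,0,0,0,0,-0.02],
])

```text
clock: 19.75
ee_pos: [0.4123, -0.1568, 0.1264]
eef_rot: [3.129, -0.262, -0.01]
ft_force: [-0.3, 0.5, -1.3]
gripper_width: 0.0421
```

Run:
```python
from H import *
ringgo(.1)
```

```text
t 19.75 ring err F mm (ring-target) [-2.6 -4.3 27.9] turn [ 0.0018  0.006  -0.0069] shift [ 2.8 -3.5 28.7] F [-0.3  0.5 -1.3] w 0.0421
```

Emit:
send_rows([
  [0.002,0.006,-0.007,3,-3,12,-0.02],
  [0,0,0,0,0,10,-0.02],
  [0,0,0,0,0,5,-0.02],
  [0,0,0,0,0,0,-0.02],
])

```text
clock: 20.15
ee_pos: [0.4146, -0.1533, 0.0971]
eef_rot: [3.131, -0.242, -0.006]
ft_force: [0.4, 0.4, -1.8]
gripper_width: 0.0415
```

Run:
```python
from H import *
ringgo(.085)
```

```text
t 20.15 ring err F mm (ring-target) [-0.8  1.2 13.9] turn [0.0011 0.0037 0.0059] shift [ 0.9  0.3 14.4] F [ 0.4  0.4 -1.8] w 0.0415
```

Look with top and scene: ring and stub in the same views.

```bash
cat > look.py <<'E'
from H import *
import sys
def look(tag):
    s=robot.state();M=R.from_rotvec(s["eef_rot"]).as_matrix();ring=s["ee_pos"]+M@RT
    outs=[]
    for n in ("scene","top"):
        c,im=shot(n,f"{n}{tag}");u=proj(c,n,ring)[0];v=proj(c,n,[[*S,.066]])[0]
        x0,y0=int(u[0])-28,int(u[1])-25
        o=cv2.convertScaleAbs(cv2.resize(im[y0:y0+56,x0:x0+56],None,fx=7,fy=7,interpolation=cv2.INTER_CUBIC),alpha=1.3)
        cv2.drawMarker(o,tuple(int(q) for q in (u-[x0,y0]+.5)*7),(0,0,255),0,12,1)
        cv2.drawMarker(o,tuple(int(q) for q in (v-[x0,y0]+.5)*7),(0,200,0),1,12,1)
        print(n,"origin",x0,y0,"ring px",u.round(2),"stubtop px",v.round(2));outs.append(o)
    cv2.imwrite(f"pics/look{tag}.png",np.hstack(outs));print("ring",ring)
look(sys.argv[1])
E
python3 look.py 11
```

```text
scene origin 180 190 ring px [208.37 215.36] stubtop px [209.71 223.41]
top origin 338 194 ring px [366.64 219.98] stubtop px [364.56 220.96]
ring [ 0.54846357 -0.17457166  0.09894011]
```

View pics/look11.png

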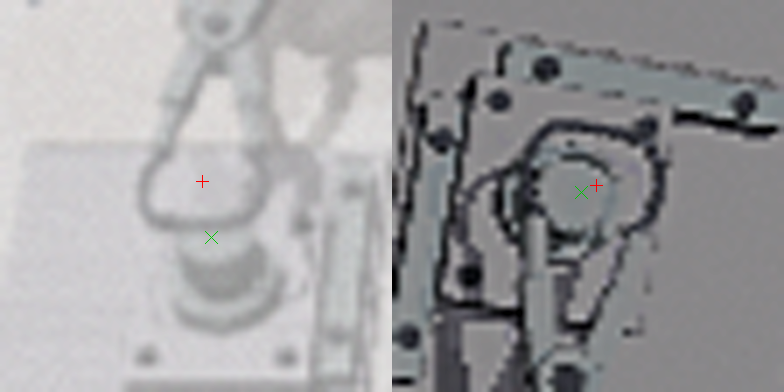

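Emit:
send_rows([
  [0.001,0.004,0.005,1,0,10,-0.02],
  [0,0,0,0,0,8,-0.02],
  [0,0,0,0,0,3,-0.02],
  [0,0,0,0,0,0,-0.02],
])

```text
clock: 20.65
ee_pos: [0.4175, -0.1534, 0.0775]
eef_rot: [3.132, -0.248, 0.006]
ft_force: [0.2, -0.2, -2.1]
gripper_width: 0.0422
```

```bash
python3 - <<'E'
from H import *
ringgo(.077)
E
python3 look.py 12
```

```text
t 20.65 ring err F mm (ring-target) [2.  1.1 3.3] turn [-0.0002 -0.0039  0.0022] shift [-2.   0.8  2.8] F [ 0.2 -0.2 -2.1] w 0.0422
scene origin 181 195 ring px [209.26 220.68] stubtop px [209.71 223.41]
top origin 337 194 ring px [365.37 219.52] stubtop px [364.56 220.96]
ring [ 0.55120254 -0.17510099  0.08030316]
```

View pics/look12.png

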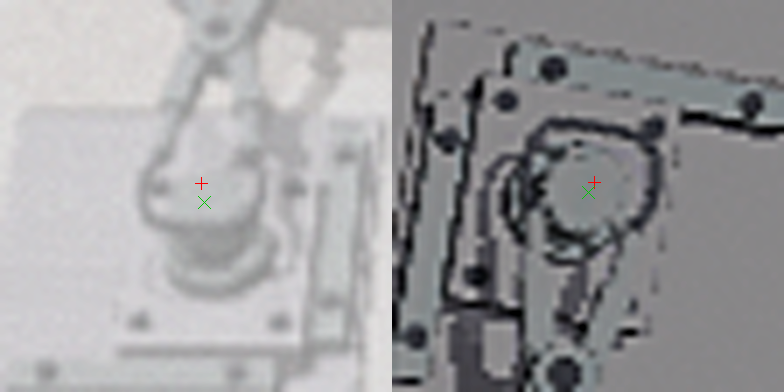

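```bash
cat > zoom.py <<'E'
from H import *
import sys
tag=sys.argv[1]
outs=[]
for n,sz in (("scene",32),("top",32)):
    c,im=load(f"{n}{tag}");v=proj(c,n,[[*S,.06]])[0].astype(int)
    x0,y0=v[0]-16,v[1]-16
    o=cv2.resize(im[y0:y0+sz,x0:x0+sz],None,fx=12,fy=12,interpolation=cv2.INTER_LANCZOS4).astype(float)
    o=np.clip((o-o.min())/(np.percentile(o,99)-o.min())*255,0,255).astype(np.uint8);print(n,x0,y0);outs.append(o)
cv2.imwrite(f"pics/zoom{tag}.png",np.hstack(outs))
E
python3 zoom.py 12
```

```text
scene 194 208
top 348 205
```

View pics/zoom12.png

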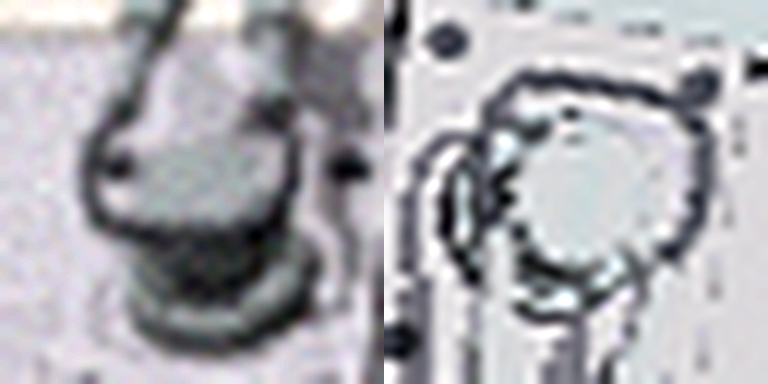

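Run:
```python
from H import *
ct,_=load("top12");cs,_=load("scene12")
rp=plane(ct,"top",[[365.25,219.9]],.0803)[0];sp=plane(ct,"top",[[363.7,220.3]],.066)[0]
d=(rp-sp)[:2];print("top: ring-stub F mm",(d@EX*1e3).round(1),(d@EY*1e3).round(1), "stub abs err",((sp[:2]-S)*1e3).round(1))
th=np.linspace(0,2*np.pi,60)
for nm,r,z in (("flange",.021,.042),("flangebot",.021,.032),("land top",.014,.065),("step",.0125,.066)):
    P=np.c_[S[0]+r*np.cos(th),S[1]+r*np.sin(th),0*th+z]
    for n,c,o in (("scene",cs,(194,208)),("top",ct,(348,205))):
        q=(proj(c,n,P)-o+.5)*12;print(nm,n,"u",q[:,0].min().round(),q[:,0].max().round(),"v",q[:,1].min().round(),q[:,1].max().round())
```

```text
top: ring-stub F mm -0.1 -1.0 stub abs err [1.5 2. ]
flange scene u 114.0 306.0 v 179.0 335.0
flange top u 78.0 288.0 v 103.0 313.0
flangebot scene u 120.0 312.0 v 206.0 361.0
flangebot top u 70.0 278.0 v 109.0 316.0
land top scene u 130.0 260.0 v 142.0 246.0
land top top u 132.0 275.0 v 127.0 269.0
step scene u 136.0 253.0 v 145.0 238.0
step top u 141.0 269.0 v 134.0 261.0
```

Top and scene agree that the ring needs about +1 to +1.5 mm toward +y relative to my prediction, which is roughly where it is now. I'll use an offset of (0.8, 1.3) mm and descend in small steps.

Emit:
send_rows([
  [0,-0.004,0.002,-1,0,3,-0.02],
  [0,0,0,0,0,0,-0.02],
  [0,0,0,0,0,0,-0.02],
])

```text
clock: 21.05
ee_pos: [0.4172, -0.1532, 0.0753]
eef_rot: [-3.131, 0.251, -0.002]
ft_force: [0.2, -0.4, -1.9]
gripper_width: 0.0418
```

```bash
python3 - <<'E'
from H import *
ringgo(.07,(.8,1.3))
E
python3 look.py 13; python3 zoom.py 13
```

```text
t 21.05 ring err F mm (ring-target) [ 0.9 -0.4  7.8] turn [-0.0005 -0.0016  0.0003] shift [-0.9 -0.4  7.6] F [ 0.2 -0.4 -1.9] w 0.0418
scene origin 181 196 ring px [209.34 221.18] stubtop px [209.71 223.41]
top origin 337 194 ring px [365.23 219.73] stubtop px [364.56 220.96]
ring [ 0.55092098 -0.17523321  0.07783394]
scene 194 208
top 348 205
```

View pics/zoom13.png

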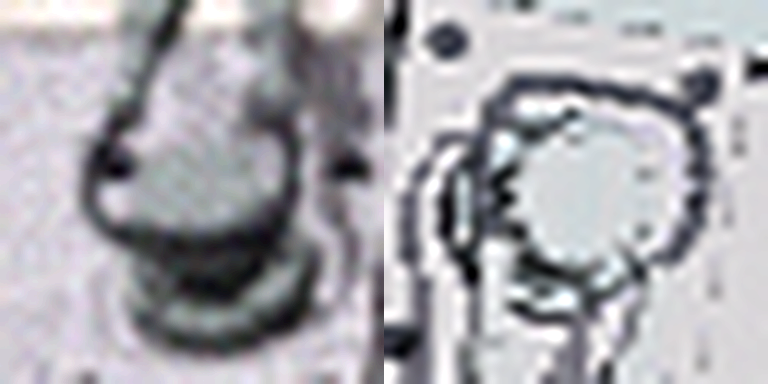

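Emit:
send_rows([
  [0,-0.001,0,0,-1,4,-0.02],
  [0,0,0,0,0,3,-0.02],
  [0,0,0,0,0,2,-0.02],
  [0,0,0,0,0,0,-0.02],
])

```text
clock: 21.55
ee_pos: [0.4174, -0.1521, 0.0655]
eef_rot: [-3.131, 0.251, -0.001]
ft_force: [0.1, -0.4, -2.1]
gripper_width: 0.0418
```

```bash
python3 - <<'E'
from H import *
ringgo(.066,(1.7,1.6))
E
python3 look.py 14; python3 zoom.py 14
```

```text
t 21.55 ring err F mm (ring-target) [-0.   0.4  1.9] turn [-0.0005 -0.0006  0.0002] shift [0.  0.4 1.8] F [ 0.1 -0.4 -2.1] w 0.0418
scene origin 182 198 ring px [210.3  223.48] stubtop px [209.71 223.41]
top origin 335 195 ring px [363.99 220.04] stubtop px [364.56 220.96]
ring [ 0.55105557 -0.17415014  0.06792641]
scene 194 208
top 348 205
```

View pics/zoom14.png

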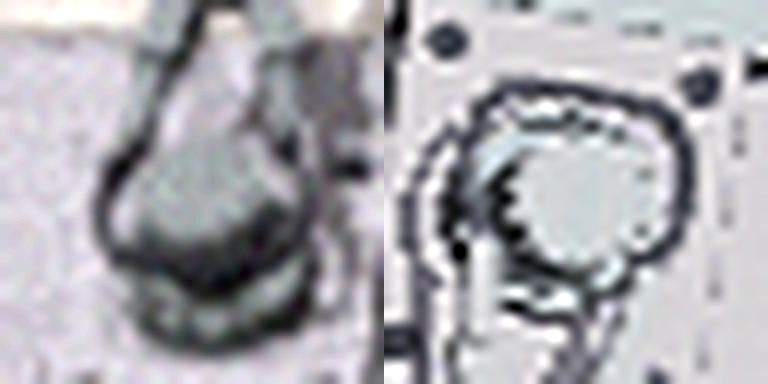

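The ring is now level with the stub top. In the top view its lateral centre (crop u≈581) matches the stub's (≈579), and the back is about 1 mm forward. The scene view agrees: ring 203, stub ≈205. I'll descend in stages, watching the force.

Emit:
send_rows([
  [0,0,0,-0.6,0,4,-0.02],
  [0,0,0,0,0,4,-0.02],
  [0,0,0,0,0,2,-0.02],
  [0,0,0,0,0,0,-0.02],
])

```text
clock: 22.05
ee_pos: [0.4169, -0.1521, 0.055]
eef_rot: [-3.131, 0.251, -0.002]
ft_force: [0.1, 0.5, -2.4]
gripper_width: 0.0421
```

Run:
```python
from H import *
ringgo(.0465,(1.0,2.0))
```

```text
t 22.05 ring err F mm (ring-target) [ 0.2  0.  11. ] turn [-0.0006 -0.0012  0.0003] shift [-0.3  0.  10.8] F [ 0.1  0.5 -2.4] w 0.0421
```

Emit:
send_rows([
  [0,0,0,0,0,3,-0.02],
  [0,0,0,0,0,3,-0.02],
  [0,0,0,0,0,0,-0.02],
])

```text
clock: 22.35
ee_pos: [0.417, -0.1521, 0.0485]
eef_rot: [-3.131, 0.251, -0.002]
ft_force: [0.3, 0.7, -1.8]
gripper_width: 0.0416
```

```bash
python3 - <<'E'
from H import *
ringgo(.0465,(1.0,2.0))
E
python3 look.py 15; python3 zoom.py 15
```

```text
t 22.35 ring err F mm (ring-target) [0.3 0.  4.4] turn [-0.0006 -0.0012  0.0003] shift [-0.3  0.   4.3] F [ 0.3  0.7 -1.8] w 0.0416
scene origin 183 202 ring px [211.24 227.26] stubtop px [209.71 223.41]
top origin 334 195 ring px [362.65 220.8 ] stubtop px [364.56 220.96]
ring [ 0.55073829 -0.17405519  0.05094568]
scene 194 208
top 348 205
```

View pics/zoom15.png

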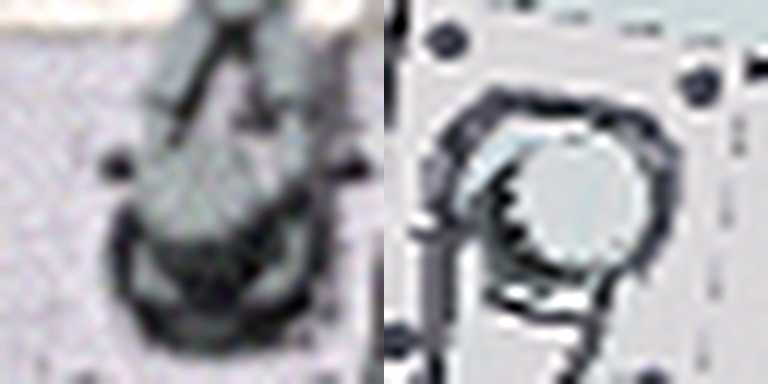

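Emit:
send_rows([
  [0,0,0,0,0.5,2,-0.02],
  [0,0,0,0,0,2,-0.02],
  [0,0,0,0,0,0,-0.02],
  [0,0,0,0,0,0,-0.02],
])

```text
clock: 22.85
ee_pos: [0.4174, -0.1526, 0.0446]
eef_rot: [-3.131, 0.251, -0.003]
ft_force: [0.0, 0.8, -1.6]
gripper_width: 0.042
```

```bash
python3 - <<'E'
from H import *
ringgo(.0465,(1.0,1.5)); ringgo(.046,(0,0)); shot("wrist","w16")
E
python3 look.py 16; python3 zoom.py 16
```

```text
t 22.85 ring err F mm (ring-target) [0.8 0.1 0.7] turn [-0.0007 -0.0021  0.0004] shift [-0.8  0.   0.4] F [ 0.   0.8 -1.6] w 0.042
t 22.85 ring err F mm (ring-target) [1.8 1.6 1.2] turn [-0.0007 -0.0021  0.0004] shift [-1.8  1.5  0.9] F [ 0.   0.8 -1.6] w 0.042
scene origin 183 203 ring px [211.24 228.22] stubtop px [209.71 223.41]
top origin 334 195 ring px [362.6  220.81] stubtop px [364.56 220.96]
ring [ 0.55105933 -0.17459989  0.04723141]
scene 194 208
top 348 205
```

View pics/zoom16.png

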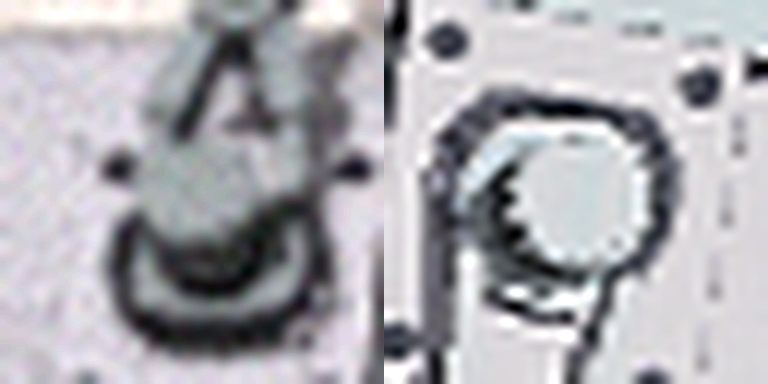

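View pics/w16.png

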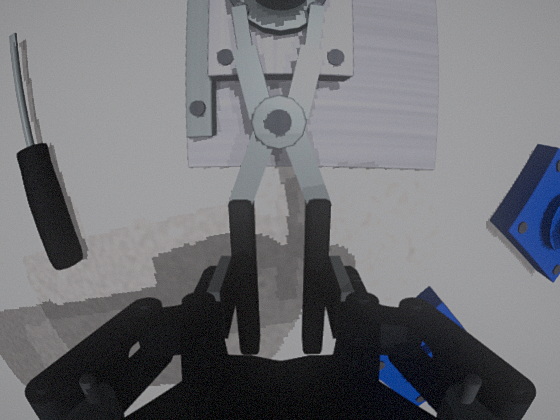

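The ring surrounds the stub. In the wrist view the flange is centred between the jaws (u≈279, jaws at 240/318), and nothing has touched (force is only the pliers' weight). A last trim: about 1 mm down and 0.8 mm back.

Emit:
send_rows([
  [0,-0.002,0,-0.8,0,0.6,-0.02],
  [0,0,0,0,0,0,-0.02],
  [0,0,0,0,0,0,-0.02],
  [0,0,0,0,0,0,-0.02],
])

```text
clock: 23.4
ee_pos: [0.4167, -0.1524, 0.0442]
eef_rot: [-3.131, 0.251, -0.001]
ft_force: [0.8, 0.6, -1.8]
gripper_width: 0.0418
```

```bash
python3 - <<'E'
from H import *
ringgo(.046,(0,0)); st()
cal,im=shot("wrist","w17");cv2.imwrite("pics/w17c.png",cv2.convertScaleAbs(cv2.resize(im[0:150,170:370],None,fx=4,fy=4,interpolation=cv2.INTER_CUBIC),alpha=1.4))
E
python3 look.py 17; python3 zoom.py 17
```

```text
t 23.4 ring err F mm (ring-target) [1.1 1.6 0.6] turn [-0.0008 -0.0004  0.0005] shift [-1.1  1.6  0.5] F [ 0.8  0.6 -1.8] w 0.0418
t 23.4 F mm -119.4 22.0 z 44.2 head-FH 0.0005 tilt [0.0005 0.0007] force F 0.7 0.7 -1.8 w 0.0418
scene origin 183 203 ring px [211.32 228.15] stubtop px [209.71 223.41]
top origin 334 196 ring px [362.48 221.12] stubtop px [364.56 220.96]
ring [ 0.5503773  -0.1744237   0.04657542]
scene 194 208
top 348 205
```

View pics/w17c.png

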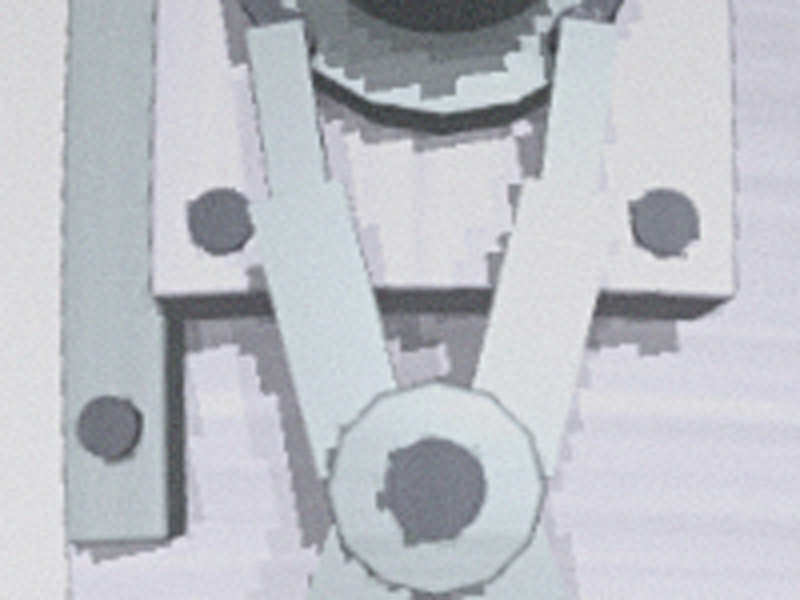

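View pics/zoom17.png

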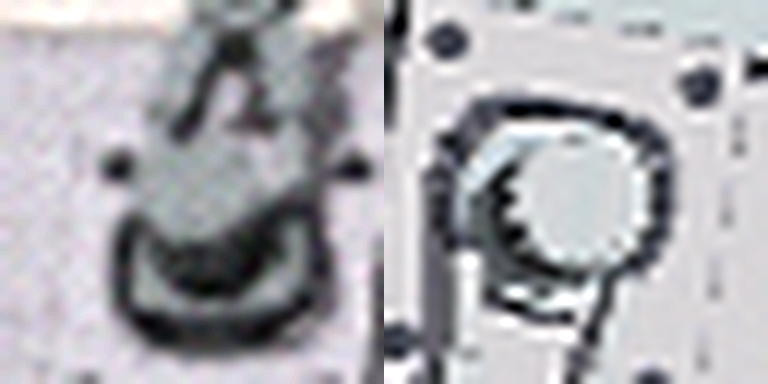

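Flush is confirmed in the wrist view: the block's left edge overlaps the stop line. All views put the ring about 1 mm too far toward +y, so I'll trim that.

Emit:
send_rows([
  [0,0,0,-0.2,1.1,0.3,-0.02],
  [0,0,0,0,0,0,-0.02],
  [0,0,0,0,0,0,-0.02],
  [0,0,0,0,0,0,-0.02],
  [0,0,0,0,0,0,-0.02],
])

```text
clock: 24.05
ee_pos: [0.4162, -0.1536, 0.0439]
eef_rot: [-3.131, 0.251, -0.001]
ft_force: [-0.2, -0.5, -1.9]
gripper_width: 0.0424
```

Run:
```python
from H import *
ringgo(.046,(0,0)); st()
cal,im=shot("wrist","w18");cv2.imwrite("pics/w18c.png",cv2.convertScaleAbs(cv2.resize(im[0:150,170:370],None,fx=4,fy=4,interpolation=cv2.INTER_CUBIC),alpha=1.4))
cal,im=shot("top","t18")
print(robot.state()["qvel"].round(3))
```

```text
t 24.05 ring err F mm (ring-target) [0.8 0.4 0.2] turn [-0.0008 -0.0004  0.0003] shift [-0.8  0.3  0.2] F [-0.2 -0.5 -1.9] w 0.0424
t 24.05 F mm -119.7 20.7 z 43.9 head-FH 0.0003 tilt [0.0005 0.0007] force F -0.1 -0.5 -1.9 w 0.0424
[-0.001  0.002  0.002  0.    -0.001 -0.   ]
```

View pics/w18c.png

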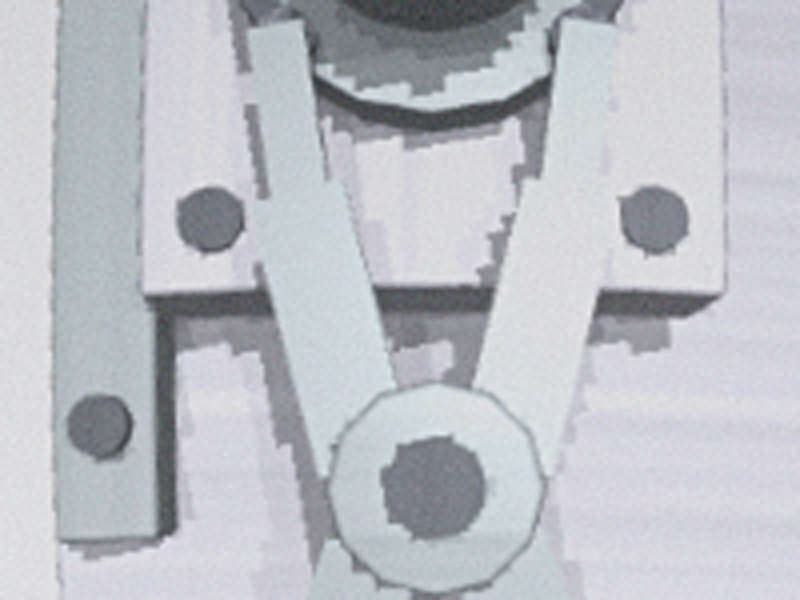

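View pics/t18.png

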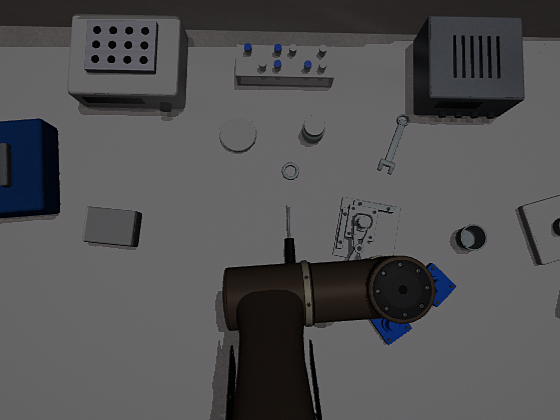

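The jaws are centred on the flange (u≈432), the block still overlaps both stop lines, the bystanders haven't moved, and only the pliers' weight is on the wrist. Handing in.

Run:
```python
from H import *
print(robot.hand_in()); st()
```

```text
the job is handed in; nothing more can be done
None
the job is handed in; nothing more can be done
```

I pushed the aluminium block flush against both stops. Then I picked up the pliers, squeezed them, lowered the spread ring over the stub to the groove, and handed in while holding it there, at about 24 s.

**Last checks**
- **Block:** its rear faces measured at -25.0 and -14.4 mm, against -25 and -15 expected, so flush within about 0.6 mm. The last wrist view still showed it on the +y stop; the +x stop was out of that view.
- **Ring:** centred on the stub to within about 1 mm sideways and forward, and about 0.2 mm above groove centre.
- **Contact:** the wrist force was only the pliers' weight, about 2 N, so nothing was touching.
- **Bystanders:** where they stood at the start in the last top view.

**What went wrong or disagreed**
- **Drag:** the first +x push pulled the block about 6 mm off the +y stop. I pushed +y again, then pressed +x once more and re-checked.
- **Bump:** on one descent the closed fingertips pressed the fixture plate's edge with about 37 N; I lifted off at once.
- **Squeeze:** the fingers read 42 mm, not the nominal 44, because the handle stop gives a little. I briefly went to 40.3 mm, past parallel, then eased back. I could not measure the grip force.
- **Camera views:** the top, scene and wrist views differed by 1–2 mm in x and y before the final trim.

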